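Scoop the last bullet hinges out of the parts bin

ROBOT

A 6-joint arm with a two-finger parallel gripper is mounted at the origin on the work surface. World frame = base frame: x ahead of the robot, y to its left, z up, the work surface at z = 0. Lengths are in m, angles in rad, forces in N, time in s.
With the tool pointing down it reaches from about 0.35 to 0.775 m from the base axis. Payload 7.3 kg.
Tool frame: the origin (TCP) lies at the very end of the fingers, on their centre line; the grasp point (between the pads) lies 19 mm behind it; x points along the fingers, y is the direction in which the jaws open and shut, and the axes are right-handed (so a half turn about x gives the same grasp; the last joint's range is limited). The gripper opens to 92 mm and grips with 3 to 60 N. Pads are 19 mm wide; open, the fingers measure 130 mm over their backs; the gripper's body (75 mm by 190 mm) begins 47 mm behind the grasp point.
Start: joints at [1.13, 0.342, 1.524, -0, 1.275, -0.146], TCP at [0.153, 0.502, 0.227] pointing down, gripper open.
Joint ranges: [-2.53, 2.53], [-0.77, 2.02], [0.04, 2.7], [-1, 4.14], [0.28, 2.66], [-3.11, 3.11]. Speed limits (rad/s): [2.57, 2.57, 3.14, 3.14, 3.14, 3.14].

INTERFACE

Orientations are given as [roll, pitch, yaw] about the fixed x, y, z axes, in that order (R = Rz(yaw) Ry(pitch) Rx(roll)).
In Python, from cell import observe, vision, job gives the robot as it stands.
- The arm moves only by the tool send_rows, never from a script. Its argument "motion" is a list of rows, each an object with "hand": the opening, from -1 (shut) to 1 (fully open), so that 0 is half open; "slide": the shift along the tool's x, y, z in mm, a list of three; "spin": the turn about the tool's x in rad. In form: [{"hand": hand, "slide": [tx, ty, tz], "spin": spin}, ...]. A call has 1 to 8 rows; each row shifts and turns the pose as measured when the row begins, along the tool's axes as they then stand; what a row does not reach is not made up. A row lasts 1/10 s, in which the tool goes at most 50 mm and 8.59 degrees, less where a joint would pass 70% of its speed; a pose out of reach is approached as far as the arm can. A call with a gripper value outside its range is refused whole. The fingers move at their own pace and stop on an object; "grip_force" is the grip in N (left out, the last holds). Time passes only in rows, so rows that do not move let the fingers close. It gives the time, the measured TCP pose, the force and the opening at its end, in the units of the state.
- observe(): the state, without advancing time (a new reading comes with each control period).
- vision.read_camera(name): name is "side" or "top" or "wrist"; returns a dict with "pixels" (400x640x3 uint8, blue, green, red), "range_z" (400x640 float32, m along the optical axis (not along the pixel's ray), 0 where there is no reading), "fx", "fy", "cx", "cy" (pixels), "world_from_camera" (4x4, takes a point from camera to world coordinates); the wrist camera has in their place "T_tool_cam" (4x4, takes a point from camera to tool coordinates, whose origin is the TCP and whose axes are the tool frame's). Camera axes: x right, y down, z forward; pixel columns grow to the right and rows downward; lengths in m; the calibration is good to about 2 mm. The wrist camera is an equidistant fisheye: a pixel r from the principal point sees the ray r / f radians off the axis. A picture is of the moment at which its call begins: read the wrist's pose just before it.
- job.hand_in(): hands the job in, once; it reports no verdict.
Trained networks look in a picture, given as the dict that the camera call returned (one of the last four; its "shot" number tells which), for a name from the list of things; names that differ only in an ending like _2 or _b are one class to them, and where a whole thing is asked for, a point or a joint stands for the part that bears it (a point fixed in the world has none). Each returns a list of dicts, best first, with "conf" (0 to 1); they miss things now and then, are a little off and sometimes report something else, mostly with a low value. They report only what shows in the picture. A call takes as long as a camera call. They do not tell look-alikes from the thing itself.
- vision.search_frame(picture, thing): "uv" ([column, row] in pixels, amid what is visible of it).
- vision.cut_out(picture, thing): "mask" (400x640 bool, what is visible of it) and "uv" ([column, row] in pixels, amid what is visible of it).
The state is a dict: "time": time; "qpos": joint angles; "qvel": joint speeds; "joint_efforts": joint torques, N m; "tool_pos": TCP position; "tool_rot": TCP orientation; "contact_force": force on the tool from outside, world axes, zero at the start; "torque": the same for the moment, N m; "opening": finger opening in m.
Only numpy, scipy, OpenCV 4.12 (cv2) and the standard library are available. Lean on these libraries where they do the work, as an engineer would, in place of code of your own. Each camera call takes 0.05 s, during which the arm holds its last target.

TASK

Take the scoop off its drip tray and get the two greasy bullet hinges out of the parts bin with it: push the scoop along the bin floor into the corner where they lie, so that the far wall stops them and both ride in together, and lift them out in one load. Tip both into the wire washing basket and set the scoop, empty, back down flat in its drip tray (lay it down, do not drop it). Don't touch the hinges with the gripper, don't shove the basket about, and leave the other tools where they are.

Things in the scene. Friction and masses are not known exactly. Their poses are not given: they have to be found in the camera images.
- scoop: hand scoop of bare sheet metal, greasy below, with a dry loop handle over its tray; 0.38 kg. Tray 130 x 130 outside, floor 2 and walls 3 thick; origin at the centre of the floor's underside, x points out of the open mouth (round hemmed lip, 3 thick, at x = +65), z up. Back wall at x = -65, 50 high; side walls 46 high, sloping down over the last 25 to the lip. Starts standing in the drip tray, mouth away from the robot
- scoop_grip (a point): centre of the scoop's black handle bar, at scoop x = -16, y = 0, z = 97. The bar is straight, 20 wide (y) x 30 tall, and runs along scoop x from -65 to +33; its front leg stands on a flat strap bridging the side walls (x = 17 to 39, z = 46 to 50)
- scoop_lip (a point): middle of the scoop's front lip, on its underside, at scoop x = +65, y = 0, z = 0
- bin: open parts bin of grey-painted sheet steel, held fast on the bench by magnets: it does not move. Inside 320 (x) x 210 (y), walls 3 thick, rim 80 high, inner floor 3 above its underside. Origin at the centre of its underside; x runs away from the robot: far wall's inner face at x = +160, side walls' at y = +-105. The hinges lie by its far left corner (+x, +y)
- hinge_a: weld-on bullet hinge: a plain steel cylinder, diameter 26, 84 long overall with round domed ends and a thin brass washer at mid-length; greasy and slippery, rolls. Its long axis is y; origin on its surface, 13 from the axis. About 0.2 kg. The one nearer the bin's far wall, lying roughly along that wall
- hinge_b: the second bullet hinge, the same as hinge_a, lying roughly parallel to it, 50 to 95 nearer to the robot
- hinge_a_mid (a point): centre of hinge_a, on its axis at mid-length
- hinge_b_mid (a point): centre of hinge_b, on its axis at mid-length
- basket: open wire-mesh washing basket, loose, about 1.1 kg: 260 long (x) x 200 wide (y), rim 75 high, wire carrying loops at both x ends up to 97 high; walls 4 thick, inner floor 8 above its underside. Origin at the centre of its underside. It and the bin may have changed sides of the bench.
- drip_tray: shallow steel tray fixed on the bench, 190 (x) x 170 (y), edge 11 high and 3 thick, its floor 3 above its underside; origin at the centre of its underside. The scoop's home, with the scoop's floor lying in it.
- wire_brush: bystander: wooden-handled wire brush, 260 long
- slag_hammer: bystander: chipping hammer, all steel, 260 long
- f_clamp: bystander: F-clamp, 360 long
- grinder: bystander: angle grinder, 330 long, 75 high
- pliers: bystander: pliers, 175 long
There are look-alikes about, which are no part of the job. What is shaped like the hinge_b but turquoise is not meant.

How it is judged:
On the way, in this order (a step that is already met when the one before it is completed fails the run):
1. scoop run along the bin floor into the corner: lip within 25 mm of the far wall, scoop within 45 mm of the side wall by the hinges, both hinges in its tray (x of scoop_lip in the frame of bin above 0.135 m and y of scoop in the frame of bin above -0.005 m and z of scoop_lip in the frame of bin below 0.04 m and x of hinge_a_mid in the frame of scoop between -0.065 and 0.065 m and y of hinge_a_mid in the frame of scoop between -0.065 and 0.065 m and z of hinge_a_mid in the frame of scoop between 0 and 0.055 m and x of hinge_b_mid in the frame of scoop between -0.065 and 0.065 m and y of hinge_b_mid in the frame of scoop between -0.065 and 0.065 m and z of hinge_b_mid in the frame of scoop between 0 and 0.055 m), for 0.1 s.
2. scoop lifted clear of the bin with both hinges in it (height (world z) of scoop above 0.085 m and x of hinge_a_mid in the frame of scoop between -0.065 and 0.065 m and y of hinge_a_mid in the frame of scoop between -0.065 and 0.065 m and z of hinge_a_mid in the frame of scoop between 0 and 0.055 m and x of hinge_b_mid in the frame of scoop between -0.065 and 0.065 m and y of hinge_b_mid in the frame of scoop between -0.065 and 0.065 m and z of hinge_b_mid in the frame of scoop between 0 and 0.055 m), for 0.2 s.
3. both hinges in the washing basket, out of the scoop (x of hinge_a_mid in the frame of basket between -0.128 and 0.128 m and y of hinge_a_mid in the frame of basket between -0.098 and 0.098 m and z of hinge_a_mid in the frame of basket between 0 and 0.06 m and x of hinge_b_mid in the frame of basket between -0.128 and 0.128 m and y of hinge_b_mid in the frame of basket between -0.098 and 0.098 m and z of hinge_b_mid in the frame of basket between 0 and 0.06 m and contact force between scoop and hinge_a below 0.05 N and contact force between scoop and hinge_b below 0.05 N), for 0.2 s.
4. scoop set down in the drip tray by the gripper, not dropped: still touched by the fingers when less than 15 mm above the tray's floor (horizontal distance between scoop and drip_tray below 0.05 m and z of scoop in the frame of drip_tray below 0.018 m and contact force between the fingers and scoop above 0.5 N), for 0.05 s.
At the end, for the whole second after the job is handed in: Both hinges lie at rest inside the washing basket (centres less than 60 mm above its underside), the basket upright within 50 mm of where it was; the scoop lies flat (within 0.06 rad) on the floor of the drip tray, its centre within 45 mm of the tray's centre, released and at rest (x of hinge_a_mid in the frame of basket between -0.128 and 0.128 m and y of hinge_a_mid in the frame of basket between -0.098 and 0.098 m and z of hinge_a_mid in the frame of basket between 0 and 0.06 m and x of hinge_b_mid in the frame of basket between -0.128 and 0.128 m and y of hinge_b_mid in the frame of basket between -0.098 and 0.098 m and z of hinge_b_mid in the frame of basket between 0 and 0.06 m and linear speed of each of hinge_a, hinge_b, scoop below 0.03 m/s and horizontal distance between scoop and drip_tray below 0.045 m and z of scoop in the frame of drip_tray below 0.009 m and angle between scoop's own z axis and vertical below 0.06 rad and distance of basket from where it was at the start of the episode below 0.05 m and angle between basket's own z axis and vertical below 0.1 rad); the robot touches nothing.
It fails at once if the gripper touches a hinge (contact force between any of the fingers, the arm and hinge_a above 0.5 N or contact force between any of the fingers, the arm and hinge_b above 0.5 N).
It fails at once if the washing basket is shoved more than 50 mm (distance of basket from where it was at the start of the episode above 0.05 m).
It fails at once if another tool on the bench is moved more than 30 mm (distance of any of wire_brush, slag_hammer, f_clamp, grinder, pliers from where it was at the start of the episode above 0.03 m).
It also fails if it takes over 61 s, if anything falls off the work surface, if the arm or the gripper's body presses on something with over 40 N, if the wrist force passes 120 N, or if a joint passes its speed limit or range.

## Working session

There is one attempt and no reset: what is moved stays moved. The work goes in short steps, Python scripts to look and compute and a tool call to move; the robot and the scene stay as the last step left them, time stands still between calls to the robot, and variables do not carry over. Pictures are saved under pics/ and viewed, and the job is handed in when it is done.

Besides the shell and the picture viewer there is one more tool, called by a JSON object that holds its "name" and its "arguments", one argument or row to a line. send_rows: Moves the arm, as the interface text tells. Its arguments: {"type":"object","properties":{"motion":{"type":"array","items":{"type":"object","properties":{"hand":{"type":"number"},"slide":{"type":"array","items":{"type":"number"}},"spin":{"type":"number"}}}},"grip_force":{"type":"number"}},"required":["motion"]}

```bash
ls; mkdir -p pics; python3 - <<'E'
from cell import observe, vision, job
import cv2,pickle
print(observe())
for n in ["top","side"]:
    p=vision.read_camera(n); cv2.imwrite(f"pics/{n}0.png",p["pixels"]); pickle.dump(p,open(f"{n}0.pkl","wb"))
    print(n,p["fx"],p["fy"],p["cx"],p["cy"],p["world_from_camera"])
    for t in ["scoop","scoop_grip","bin","hinge_a","basket","drip_tray"]:
        print(t,[(r["uv"],round(r["conf"],2)) for r in vision.search_frame(p,t)])
E
```

```text
pics
{'time': 0.0, 'qpos': array([ 1.13000255e+00,  3.42715169e-01,  1.52497514e+00, -8.65481684e-06,
        1.27543344e+00, -1.46031615e-01]), 'qvel': array([ 0.00010443, -0.00140862,  0.00081557, -0.00082895,  0.00122222,
       -0.00120046]), 'joint_efforts': array([-2.21997420e-04, -4.31237698e+01, -2.44223481e+01,  7.17388233e-02,
        5.60841768e-02, -1.70287094e-04]), 'tool_pos': array([0.15234388, 0.50199327, 0.22606351]), 'tool_rot': array([-1.7114226 ,  1.56926521, -2.00618223]), 'contact_force': array([-0.87838639,  0.57614569,  0.08690309]), 'torque': array([-0.00461696,  0.02364751, -0.02015112]), 'opening': 0.09147167946061385}
top 505.6477404379959 505.6477404379959 315.6864276671677 213.72767508236947 [[-0.011921   -0.98761553  0.15643996  0.28718401]
 [-0.99981456  0.00940651 -0.01680376  0.09939856]
 [ 0.0151241  -0.15661127 -0.98754452  1.82375173]
 [ 0.          0.          0.          1.        ]]
scoop [([328.8, 222.5], 0.72)]
scoop_grip [([328.8, 221.6], 0.56)]
bin [([243.5, 257.1], 0.91)]
hinge_a [([130.2, 256.9], 0.74), ([240.8, 226.3], 0.73), ([196.6, 181.2], 0.45)]
basket [([429.2, 245.1], 0.63)]
drip_tray [([333.2, 203.3], 0.71)]
side 402.75647873571603 402.75647873571603 326.6797775864402 212.40443147690715 [[-0.8199366  -0.40951158  0.40000531 -0.02927295]
 [-0.5723064   0.57051416 -0.58904921  0.9618282 ]
 [ 0.01301378 -0.7119086  -0.70215154  1.11410036]
 [ 0.          0.          0.          1.        ]]
scoop [([341.7, 210.3], 0.56)]
scoop_grip [([340.9, 213.0], 0.74)]
bin [([317.4, 274.2], 0.93)]
hinge_a [([224.7, 280.2], 0.73), ([304.7, 279.2], 0.69), ([297.5, 267.3], 0.54), ([233.6, 387.3], 0.52)]
basket [([388.8, 185.6], 0.89)]
drip_tray [([320.1, 216.5], 0.62)]
```

View pics/top0.png

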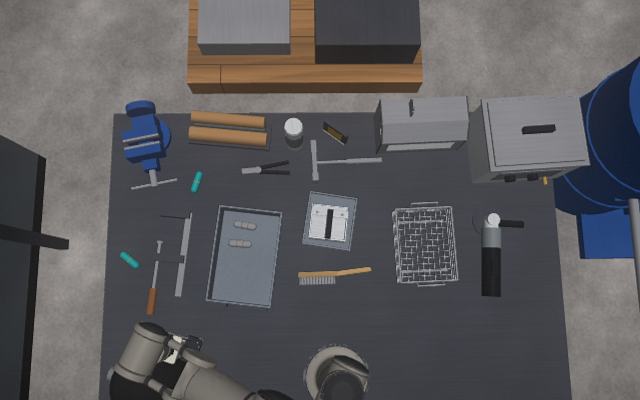

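View pics/side0.png

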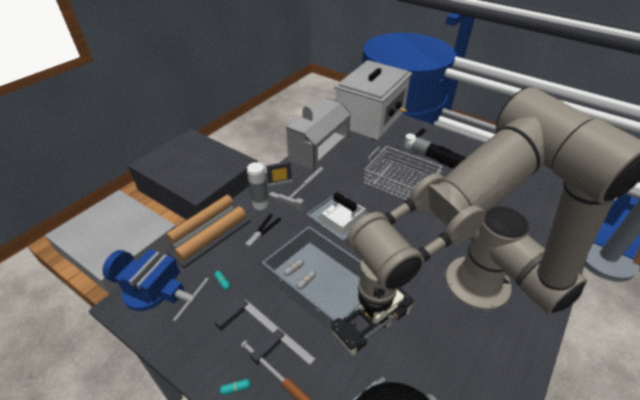

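```bash
cat > h.py <<'E'
import numpy as np,cv2
from cell import observe,vision,job
from scipy.spatial.transform import Rotation as R
def cloud(p,T=None):
    T=p["world_from_camera"] if T is None else T
    d=p["range_z"]; v,u=np.mgrid[0:400,0:640]
    P=np.stack([(u-p["cx"])/p["fx"]*d,(v-p["cy"])/p["fy"]*d,d],-1)
    W=P@T[:3,:3].T+T[:3,3]; W[d<=0]=np.nan
    return W
def pix(p,X):
    T=np.linalg.inv(p["world_from_camera"]); c=np.asarray(X)@T[:3,:3].T+T[:3,3]
    return np.stack([c[...,0]/c[...,2]*p["fx"]+p["cx"],c[...,1]/c[...,2]*p["fy"]+p["cy"]],-1)
def ray(p,uv,z):
    T=p["world_from_camera"]; d=T[:3,:3]@np.array([(uv[0]-p["cx"])/p["fx"],(uv[1]-p["cy"])/p["fy"],1]); o=T[:3,3]
    return o+d*(z-o[2])/d[2]
E
python3 - <<'E'
from h import *
import pickle
t=pickle.load(open("top0.pkl","rb"));im=t["pixels"]
cv2.imwrite("pics/topcrop.png",cv2.resize(im[170:320,190:370],None,fx=4.4,fy=4,interpolation=cv2.INTER_CUBIC))
cv2.imwrite("pics/topcrop2.png",cv2.resize(im[190:310,290:540],None,fx=3.2,fy=4,interpolation=cv2.INTER_CUBIC))
W=cloud(t)
for thing in ["bin","basket","drip_tray","scoop","scoop_grip","hinge_a","wire_brush","grinder","slag_hammer","pliers","f_clamp"]:
    p=vision.read_camera("top")
    rs=vision.cut_out(p,thing)
    W=cloud(p)
    for r in rs[:3]:
        m=r["mask"];P=W[m];P=P[~np.isnan(P[:,0])]
        z=P[:,2]
        (c,s,a)=cv2.minAreaRect(P[:,:2].astype(np.float32)*1000)
        print(thing,round(r["conf"],2),r["uv"],m.sum(),"rect",np.round(c),np.round(s),round(a,1),"z pct",np.round(np.percentile(z,[2,25,50,75,98]),3))
E
```

```text
bin 0.87 [244.6, 258.3] 5906 rect [415. 319.] [223. 345.] 83.1 z pct [-0.006  0.001  0.005  0.01   0.086]
basket 0.63 [431.3, 245.3] 1429 rect [ 460. -322.] [299. 222.] 1.9 z pct [-0.006  0.007  0.032  0.075  0.1  ]
drip_tray 0.73 [330.4, 204.1] 1291 rect [550.  19.] [178. 197.] 80.7 z pct [-0.006  0.001  0.005  0.01   0.021]
scoop 0.66 [327.8, 224.5] 1351 rect [543.  24.] [136. 136.] 82.9 z pct [-0.004  0.004  0.009  0.053  0.118]
scoop_grip 0.62 [326.6, 221.5] 1251 rect [543.  23.] [134. 134.] 83.2 z pct [-0.004  0.004  0.009  0.053  0.119]
scoop_grip 0.3 [240.0, 243.0] 152 rect [468. 340.] [25. 79.] 0.2 z pct [0.012 0.023 0.027 0.03  0.037]
hinge_a 0.73 [238.6, 242.8] 176 rect [471. 342.] [83. 30.] 88.9 z pct [0.    0.022 0.026 0.03  0.039]
hinge_a 0.54 [197.8, 179.9] 165 rect [699. 505.] [34. 84.] 70.5 z pct [-0.001  0.019  0.024  0.028  0.034]
hinge_a 0.52 [128.4, 257.5] 168 rect [413. 732.] [81. 29.] 52.0 z pct [0.005 0.02  0.024 0.027 0.033]
wire_brush 0.96 [325.5, 274.2] 562 rect [350.   6.] [ 45. 250.] 4.3 z pct [0.016 0.022 0.025 0.027 0.034]
wire_brush 0.53 [239.2, 243.5] 194 rect [471. 343.] [85. 31.] 88.1 z pct [-0.     0.018  0.025  0.028  0.036]
wire_brush 0.28 [327.3, 160.9] 610 rect [768. -46.] [259. 169.] 89.4 z pct [-0.007  0.011  0.018  0.024  0.044]
grinder 0.88 [489.8, 243.3] 2059 rect [ 438. -546.] [163. 318.] 67.8 z pct [0.002 0.041 0.056 0.063 0.073]
slag_hammer 0.91 [331.0, 160.3] 464 rect [802. -27.] [155. 266.] 17.8 z pct [0.006 0.016 0.02  0.025 0.043]
pliers 0.85 [265.8, 172.7] 319 rect [752. 251.] [173.  53.] 89.9 z pct [-0.     0.008  0.012  0.015  0.022]
f_clamp 0.87 [175.2, 255.0] 1178 rect [414. 591.] [125. 372.] 85.7 z pct [0.005 0.019 0.024 0.029 0.037]
f_clamp 0.59 [244.4, 258.8] 6080 rect [415. 319.] [224. 345.] 82.8 z pct [-0.006  0.001  0.005  0.011  0.087]
```

View pics/topcrop.png

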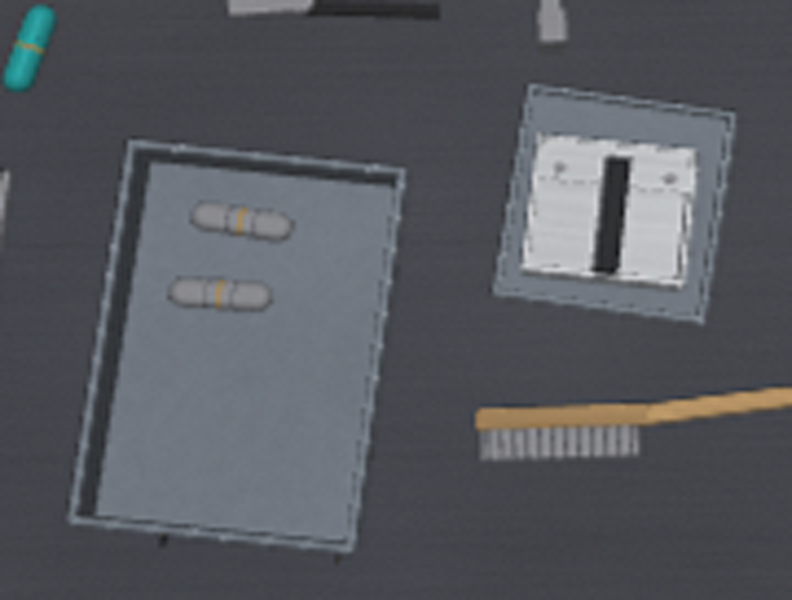

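View pics/topcrop2.png

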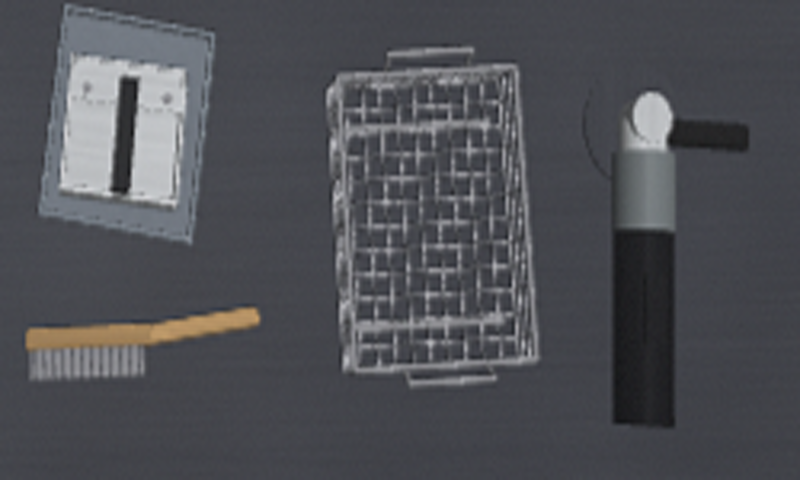

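```bash
python3 - <<'E'
from h import *
import pickle
t=pickle.load(open("top0.pkl","rb"))
def fit(cs,z,L,Wd,name):
    P=np.array([ray(t,(190+x/4.4,170+y/4),z)[:2] for x,y in cs])
    M=np.array([[L/2,Wd/2],[L/2,-Wd/2],[-L/2,-Wd/2],[-L/2,Wd/2]])
    c=P.mean(0);H=(M).T@(P-c);a=np.arctan2(H[0,1]-H[1,0],H[0,0]+H[1,1])
    Rm=np.array([[np.cos(a),-np.sin(a)],[np.sin(a),np.cos(a)]])
    print(name,np.round(c*1000,1),"yaw deg",round(np.degrees(a),2),"res mm",np.round((P-c-M@Rm.T)*1000,1).tolist())
    return c,a,Rm
c,a,Rm=fit([(131,142),(405,168),(353,550),(70,522)],.08,.326,.216,"bin")
fit([(529,87),(735,113),(704,322),(494,294)],.011,.190,.170,"tray")
for n,(x,y) in dict(a=(242,222),b=(220,294)).items():
    for e in (0,):
        p=ray(t,(190+x/4.4,170+y/4),.016+.003+.01)[:2]; print("hinge",n,np.round(p*1000),"in bin",np.round((p-c)@Rm*1000,1))
for n,e in dict(a=[(191,215),(294,230)],b=[(168,292),(272,296)]).items():
    p=[ray(t,(190+x/4.4,170+y/4),.016)[:2] for x,y in e]; q=[(k-c)@Rm*1000 for k in p]; print(n,np.round(q,0).tolist())
b=[ray(t,(190+x/4.4,170+y/4),.115)[:2] for x,y in [(619,157),(606,273)]]; print("bar",np.round(b,4),np.degrees(np.arctan2(*(b[0]-b[1])[::-1])), np.mean(b,0))
# basket: topcrop2 scale 3.2x4 from (290,190)
P=np.array([ray(t,(290+x/3.2,190+y/4),.075)[:2] for x,y in [(330,75),(518,66),(538,360),(345,372)]]);
print("basket",np.round(P*1000),P.mean(0),np.degrees(np.arctan2(*((P[0]+P[1]-P[2]-P[3])[::-1]))))
s=observe();Rt=R.from_euler("xyz",s["tool_rot"]).as_matrix();print(Rt)
E
```

```text
bin [419.7 316. ] yaw deg -6.98 res mm [[1.0, 0.8], [2.3, -1.9], [-1.5, -1.1], [-1.8, 2.2]]
tray [548.   17.3] yaw deg -8.93 res mm [[0.9, 1.0], [1.5, -1.8], [-1.5, -1.2], [-0.9, 2.0]]
hinge a [531. 322.] in bin [110.   19.5]
hinge b [467. 339.] in bin [44.1 28.6]
a [[113.0, 63.0], [109.0, -22.0]]
b [[42.0, 73.0], [48.0, -12.0]]
bar [[0.5729 0.0187]
 [0.4731 0.0304]] -6.686214231361864 [0.5230343  0.02457345]
basket [[ 579. -203.]
 [ 585. -411.]
 [ 328. -418.]
 [ 321. -210.]] [ 0.45341955 -0.31040573] 1.6116295043020157
[[ 5.45008936e-05  2.90561352e-01  9.56856362e-01]
 [ 5.79653269e-05  9.56856361e-01 -2.90561355e-01]
 [-9.99999997e-01  7.13003453e-05  3.53070430e-05]]
```

{"name": "send_rows", "arguments": {
  "motion": [
    {"hand":1,"slide":[0,0,0],"spin":-0.087},
    {"hand":1,"slide":[0,0,0],"spin":-0.087},
    {"hand":1,"slide":[0,-35,33],"spin":0},
    {"hand":1,"slide":[0,-35,33],"spin":0},
    {"hand":1,"slide":[0,-35,33],"spin":0},
    {"hand":1,"slide":[0,-35,33],"spin":0},
    {"hand":1,"slide":[0,-35,33],"spin":0},
    {"hand":1,"slide":[0,-35,33],"spin":0}
  ]
}}

```text
time: 2.6
tool_pos: [0.3282, 0.2687, 0.2263]
tool_rot: [1.183, 1.567, 1.081]
contact_force: [0.3, 1.4, 0.3]
opening: 0.092
```

{"name": "send_rows", "arguments": {
  "motion": [
    {"hand":1,"slide":[0,-35,33],"spin":0},
    {"hand":1,"slide":[0,-35,33],"spin":0},
    {"hand":1,"slide":[0,-35,33],"spin":0},
    {"hand":1,"slide":[0,-35,33],"spin":0},
    {"hand":1,"slide":[0,-35,33],"spin":0}
  ]
}}

```text
time: 3.1
tool_pos: [0.4792, 0.0691, 0.2275]
tool_rot: [0.788, 1.563, 0.686]
contact_force: [0.6, 1.2, 0.3]
opening: 0.0919
```

```bash
cat >> h.py <<'E'
def toolT(s=None):
    s=s or observe(); T=np.eye(4);T[:3,:3]=R.from_euler("xyz",s["tool_rot"]).as_matrix();T[:3,3]=s["tool_pos"];return T
def wrist():
    T=toolT();p=vision.read_camera("wrist");return p,T@p["T_tool_cam"],T
def wcloud(p,Tc):
    d=p["range_z"];v,u=np.mgrid[0:400,0:640];x=u-p["cx"];y=v-p["cy"];r=np.hypot(x,y)+1e-9;th=r/p["fx"]
    k=np.tan(th)/r; P=np.stack([x*k*d,y*k*d,d],-1);W=P@Tc[:3,:3].T+Tc[:3,3];W[(d<=0)|(th>1.4)]=np.nan;return W
E
python3 - <<'E'
from h import *
p,Tc,T=wrist();cv2.imwrite("pics/w1.png",p["pixels"]);print(p["fx"],p["cx"],p["cy"],np.round(p["T_tool_cam"],3),np.round(T,4))
W=wcloud(p,Tc);im=p["pixels"]
g=im.max(-1)
# bar: dark, z 0.1-.13
m=(W[...,2]>.095)&(W[...,2]<.13)&(g<60)&(np.hypot(W[...,0]-.52,W[...,1]-.025)<.12)
P=W[m];print(m.sum());c,s,a=cv2.minAreaRect(P[:,:2].astype(np.float32)*1000);print(c,s,a,np.percentile(P[:,2],[5,50,95]))
m=(W[...,2]>.04)&(W[...,2]<.065)&(np.hypot(W[...,0]-.54,W[...,1]-.025)<.12)
P=W[m];print(m.sum(),cv2.minAreaRect(P[:,:2].astype(np.float32)*1000))
E
```

```text
309.70691628693146 324.53756333286464 198.5791535821164 [[ 0.    -0.277  0.961 -0.158]
 [ 1.     0.    -0.    -0.001]
 [-0.     0.961  0.277 -0.076]
 [ 0.     0.     0.     1.   ]] [[ 0.006   0.1017  0.9948  0.4792]
 [ 0.0049  0.9948 -0.1017  0.0691]
 [-1.      0.0054  0.0054  0.2275]
 [ 0.      0.      0.      1.    ]]
36
(514.3473510742188, 23.653053283691406) (20.16727638244629, 77.44994354248047) 83.72499084472656 [0.09551685 0.10714273 0.11557329]
2520 ((527.6402587890625, 22.095603942871094), (132.0995330810547, 106.15691375732422), 82.86578369140625)
```

View pics/w1.png

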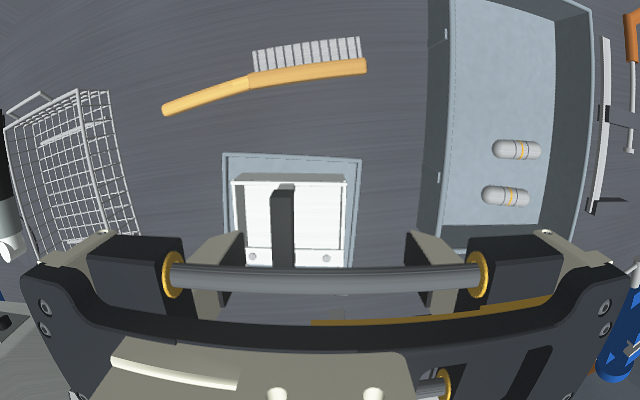

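{"name": "send_rows", "arguments": {
  "motion": [
    {"hand":1,"slide":[0,-40,25],"spin":0.018},
    {"hand":1,"slide":[45,0,0],"spin":0},
    {"hand":1,"slide":[40,0,0],"spin":0},
    {"hand":1,"slide":[0,0,0],"spin":0}
  ]
}}

```text
time: 3.55
tool_pos: [0.5062, 0.0215, 0.1415]
tool_rot: [0.155, 1.556, 0.024]
contact_force: [-0.4, -0.2, -0.1]
opening: 0.092
```

```bash
python3 - <<'E'
from h import *
p,Tc,T=wrist();cv2.imwrite("pics/w2.png",p["pixels"]);print(np.round(T,4))
W=wcloud(p,Tc);im=p["pixels"]
g=im.max(-1)
m=(W[...,2]>.095)&(W[...,2]<.13)&(g<60)&(np.hypot(W[...,0]-.52,W[...,1]-.025)<.12)
P=W[m];print(m.sum());c,s,a=cv2.minAreaRect(P[:,:2].astype(np.float32)*1000);print(c,s,a,np.percentile(P[:,2],[5,50,95]))
E
```

```text
[[ 1.510e-02  1.310e-01  9.913e-01  5.062e-01]
 [ 4.000e-04  9.914e-01 -1.310e-01  2.150e-02]
 [-9.999e-01  2.300e-03  1.490e-02  1.415e-01]
 [ 0.000e+00  0.000e+00  0.000e+00  1.000e+00]]
322
(524.9619140625, 21.917436599731445) (18.960132598876953, 98.3350830078125) 83.3003921508789 [0.11398184 0.11502969 0.11599087]
```

View pics/w2.png

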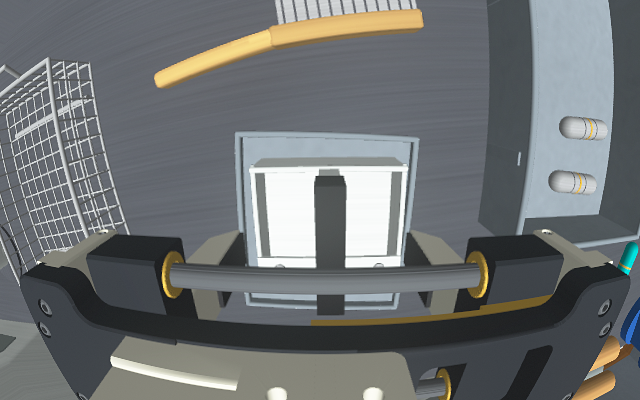

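{"name": "send_rows", "arguments": {
  "motion": [
    {"hand":1,"slide":[30,2.6,-6],"spin":-0.014},
    {"hand":1,"slide":[29,0,0],"spin":0},
    {"hand":1,"slide":[0,0,0],"spin":0},
    {"hand":-1,"slide":[0,0,0],"spin":0},
    {"hand":-1,"slide":[0,0,0],"spin":0},
    {"hand":-1,"slide":[0,0,0],"spin":0},
    {"hand":-1,"slide":[0,0,0],"spin":0}
  ],
  "grip_force": 60
}}

```text
time: 4.3
tool_pos: [0.5113, 0.0268, 0.0979]
tool_rot: [0.069, 1.531, -0.044]
contact_force: [0.4, -0.7, 0.3]
opening: 0.0642
```

{"name": "send_rows", "arguments": {
  "motion": [
    {"hand":1,"slide":[0,0,0],"spin":0},
    {"hand":1,"slide":[0,0,0],"spin":0}
  ]
}}

```text
time: 4.5
tool_pos: [0.5119, 0.0267, 0.0992]
tool_rot: [0.066, 1.528, -0.047]
contact_force: [0.1, -0.4, -0.0]
opening: 0.0761
```

```bash
python3 - <<'E'
from h import *
s=observe();print(s);print(np.round(toolT(s),4))
E
```

```text
{'time': 4.5, 'qpos': array([-0.09887454,  0.44119818,  1.76813635,  0.00287086,  0.88967699,
       -1.55841776]), 'qvel': array([ 3.19866665e-05, -7.20534352e-03, -1.68839107e-03, -5.75285195e-05,
        4.21873815e-03, -9.25147149e-05]), 'joint_efforts': array([ 2.77693151e-02, -4.34040892e+01, -1.95979428e+01, -1.85877224e-02,
       -1.17317559e-01, -1.32206089e-03]), 'tool_pos': array([0.51192801, 0.02670563, 0.09924669]), 'tool_rot': array([ 0.06648144,  1.52815484, -0.04653184]), 'contact_force': array([ 0.11733804, -0.43719655, -0.04616869]), 'torque': array([ 0.02370256, -0.01140445,  0.03058887]), 'opening': 0.07606384218022834}
[[ 0.0426  0.1127  0.9927  0.5119]
 [-0.002   0.9936 -0.1127  0.0267]
 [-0.9991  0.0028  0.0425  0.0992]
 [ 0.      0.      0.      1.    ]]
```

{"name": "send_rows", "arguments": {
  "motion": [
    {"hand":1,"slide":[10,-3,-8],"spin":0.0},
    {"hand":1,"slide":[10,0,-6],"spin":0},
    {"hand":1,"slide":[0,0,0],"spin":0}
  ]
}}

```text
time: 4.8
tool_pos: [0.4987, 0.0251, 0.0788]
tool_rot: [0.064, 1.527, -0.049]
contact_force: [0.5, 0.3, -0.1]
opening: 0.0917
```

```bash
python3 - <<'E'
from h import *
s=observe();print(np.round(toolT(s),4),s["opening"],s["contact_force"])
E
```

```text
[[ 0.044   0.1129  0.9926  0.4987]
 [-0.0022  0.9936 -0.1129  0.0251]
 [-0.999   0.0028  0.044   0.0788]
 [ 0.      0.      0.      1.    ]] 0.09171985360329092 [ 0.53408698  0.25337104 -0.094978  ]
```

{"name": "send_rows", "arguments": {
  "motion": [
    {"hand":-1,"slide":[0,0,0],"spin":0},
    {"hand":-1,"slide":[0,0,0],"spin":0},
    {"hand":-1,"slide":[0,0,0],"spin":0},
    {"hand":-1,"slide":[0,0,0],"spin":0},
    {"hand":-1,"slide":[0,0,0],"spin":0},
    {"hand":-1,"slide":[0,0,0],"spin":0},
    {"hand":-1,"slide":[0,0,0],"spin":0}
  ],
  "grip_force": 60
}}

```text
time: 5.5
tool_pos: [0.5007, 0.0248, 0.0805]
tool_rot: [0.06, 1.524, -0.053]
contact_force: [0.3, -0.8, 0.5]
opening: 0.0408
```

```bash
python3 - <<'E'
from h import *
s=observe();print(np.round(toolT(s),4),s["opening"],s["contact_force"])
E
```

```text
[[ 0.0472  0.1129  0.9925  0.5007]
 [-0.0025  0.9936 -0.1129  0.0248]
 [-0.9989  0.0029  0.0471  0.0805]
 [ 0.      0.      0.      1.    ]] 0.04080296217494989 [ 0.25879478 -0.8425728   0.53564867]
```

{"name": "send_rows", "arguments": {
  "motion": [
    {"hand":-1,"slide":[0,0,0],"spin":0},
    {"hand":-1,"slide":[0,0,0],"spin":0},
    {"hand":-1,"slide":[0,0,0],"spin":0},
    {"hand":-1,"slide":[0,0,0],"spin":0}
  ]
}}

```text
time: 5.9
tool_pos: [0.5007, 0.0249, 0.0805]
tool_rot: [0.06, 1.524, -0.053]
contact_force: [-0.2, -1.0, -0.8]
opening: 0.0194
```

{"name": "send_rows", "arguments": {
  "motion": [
    {"hand":-1,"slide":[-10,0,0],"spin":0},
    {"hand":-1,"slide":[-20,0,0],"spin":0}
  ]
}}

```text
time: 6.1
tool_pos: [0.4966, 0.0252, 0.1088]
tool_rot: [0.07, 1.532, -0.043]
contact_force: [0.4, -0.3, -3.4]
opening: 0.0195
```

```bash
python3 - <<'E'
from h import *
p,Tc,T=wrist();cv2.imwrite("pics/w3.png",p["pixels"]);
q=vision.read_camera("side");cv2.imwrite("pics/s3.png",cv2.resize(q["pixels"][130:290,220:460],None,fx=3.3,fy=3.3))
s=observe();print(np.round(toolT(s),4),s["opening"],s["contact_force"])
E
```

```text
[[ 0.0468  0.1128  0.9925  0.4991]
 [-0.0025  0.9936 -0.1128  0.025 ]
 [-0.9989  0.0028  0.0468  0.1115]
 [ 0.      0.      0.      1.    ]] 0.019576048829438784 [ 0.18843463  0.38535568 -3.2607637 ]
```

View pics/w3.png

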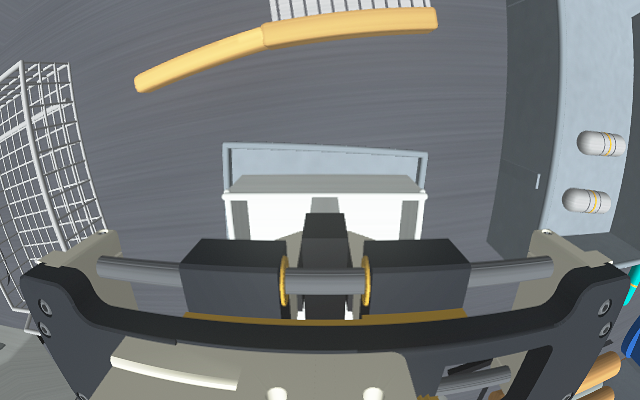

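View pics/s3.png

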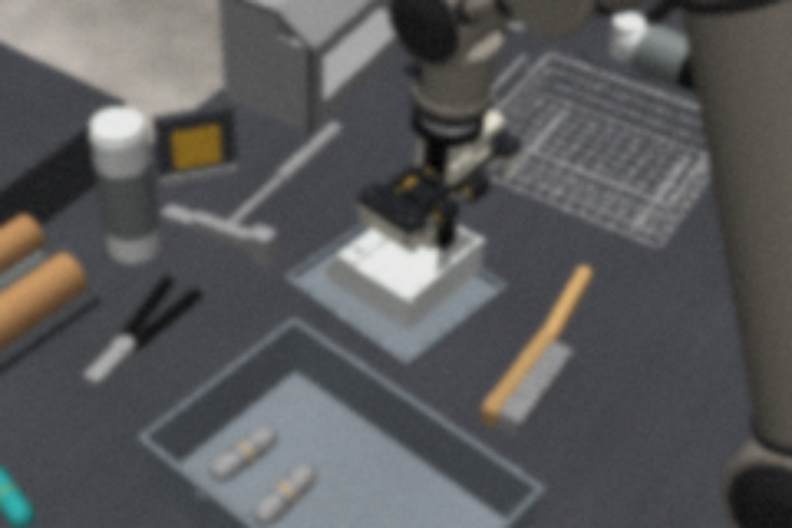

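{"name": "send_rows", "arguments": {
  "motion": [
    {"hand":-1,"slide":[-30,0,0],"spin":0},
    {"hand":-1,"slide":[-35,0,0],"spin":0},
    {"hand":-1,"slide":[-30,15,-10],"spin":0},
    {"hand":-1,"slide":[0,34,-26],"spin":0},
    {"hand":-1,"slide":[0,34,-26],"spin":0},
    {"hand":-1,"slide":[0,34,-26],"spin":0},
    {"hand":-1,"slide":[0,34,-26],"spin":0}
  ]
}}

```text
time: 6.9
tool_pos: [0.3973, 0.1891, 0.2026]
tool_rot: [0.072, 1.525, -0.051]
contact_force: [0.7, 0.6, -3.1]
opening: 0.0196
```

{"name": "send_rows", "arguments": {
  "motion": [
    {"hand":-1,"slide":[0,34,-26],"spin":0},
    {"hand":-1,"slide":[0,34,-26],"spin":0},
    {"hand":-1,"slide":[0,34,-26],"spin":0},
    {"hand":-1,"slide":[0,20,-15],"spin":0},
    {"hand":-1,"slide":[0,0,0],"spin":0}
  ]
}}

```text
time: 7.4
tool_pos: [0.3119, 0.3292, 0.1962]
tool_rot: [0.08, 1.528, -0.039]
contact_force: [1.1, -1.1, -2.8]
opening: 0.0199
```

```bash
python3 - <<'E'
from h import *
p,Tc,T=wrist();cv2.imwrite("pics/w4.png",p["pixels"]);
import pickle;pickle.dump((p,Tc,T),open("w4.pkl","wb"))
q=vision.read_camera("top");cv2.imwrite("pics/t4.png",cv2.resize(q["pixels"][150:330,170:370],None,fx=4,fy=3.3));pickle.dump(q,open("t4.pkl","wb"))
s=observe();print(np.round(toolT(s),4),s["opening"],s["contact_force"])
E
```

```text
[[ 0.0433  0.1204  0.9918  0.3132]
 [-0.003   0.9927 -0.1204  0.3272]
 [-0.9991  0.0022  0.0433  0.1963]
 [ 0.      0.      0.      1.    ]] 0.019751120218374378 [ 0.74230592  0.14649023 -3.37095172]
```

View pics/w4.png

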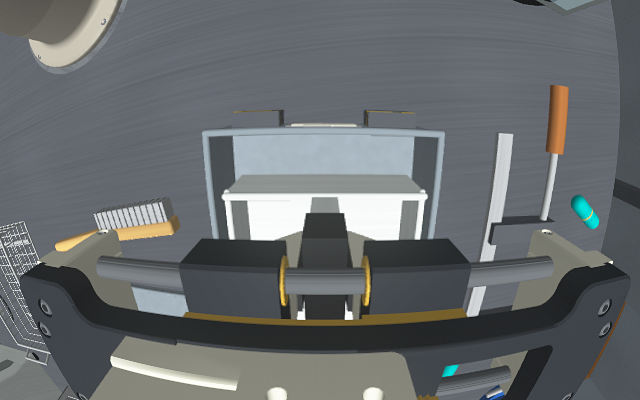

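View pics/t4.png

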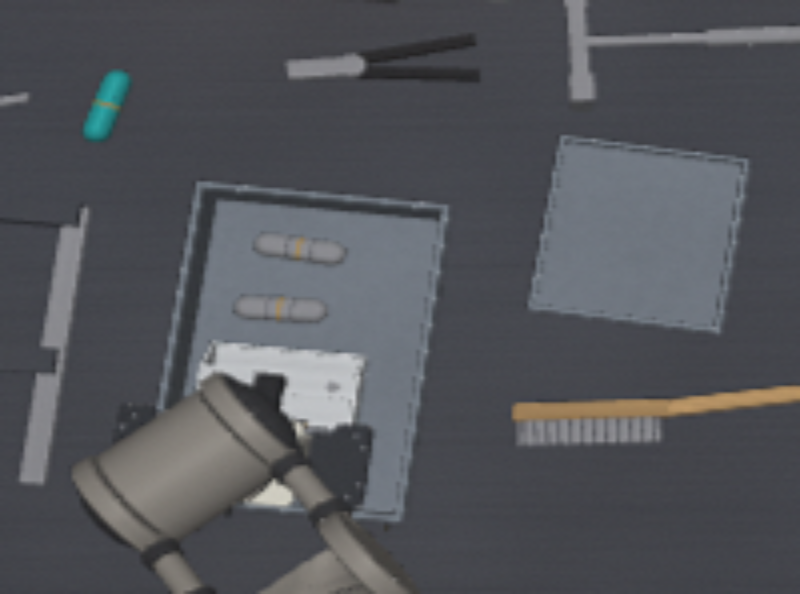

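```bash
python3 - <<'E'
from h import *
import pickle
p,Tc,T=pickle.load(open("w4.pkl","rb"));W=wcloud(p,Tc)
def g(u,v): print((u,v),np.round(W[v,u]*1000,1))
for u in (230,270,320,360,420):
    for v in range(126,138): 
        if 70<W[v,u,2]*1000<90: g(u,v)
print("left/right rim")
for v in (150,170,200,220):
    for u in list(range(200,222))+list(range(428,448)):
        if 74<W[v,u,2]*1000<88: g(u,v)
print("scoop back rim / bar")
for u in (240,320,400):
    for v in range(174,200,3): g(u,v)
for v in range(212,240,4): g(324,v)
E
```

```text
(230, 129) [244.6 252.   82.1]
(230, 130) [245.6 251.7  81.5]
(230, 131) [246.4 252.   83.1]
(230, 132) [247.2 251.9  83.3]
(230, 133) [248.2 251.4  82.1]
(230, 134) [249.  251.6  83.2]
(230, 135) [250.1 250.7  81. ]
(230, 136) [250.9 250.8  81.9]
(270, 127) [248.5 288.4  82. ]
(270, 128) [249.3 288.5  82.9]
(270, 129) [250.2 288.4  83.3]
(270, 130) [251.  288.4  83.9]
(270, 131) [251.9 288.2  83.7]
(270, 132) [252.8 288.   83.3]
(270, 133) [253.7 287.9  83.3]
(270, 134) [254.8 287.2  80.4]
(320, 126) [253.5 331.8  82. ]
(320, 127) [254.3 331.7  82.5]
(320, 128) [255.2 331.6  82.4]
(320, 129) [256.  331.5  82.8]
(320, 130) [256.9 331.4  82.5]
(320, 131) [257.6 331.3  84. ]
(320, 132) [258.7 331.2  82.1]
(320, 133) [259.7 331.   80.8]
(320, 134) [260.5 331.   81.5]
(360, 127) [258.3 366.3  81. ]
(360, 128) [259.  366.1  82.4]
(360, 129) [259.8 365.9  83.1]
(360, 130) [260.8 365.9  82.4]
(360, 131) [261.4 365.6  84.3]
(360, 132) [262.4 365.6  83.4]
(360, 133) [263.3 365.6  83.1]
(360, 134) [264.2 365.5  83.4]
(420, 130) [265.5 420.1  82.4]
(420, 131) [266.1 419.3  84.8]
(420, 132) [267
[... 2544 characters left out ...]
287.4 328.3 135.5]
(320, 183) [286.9 328.4 145.5]
(320, 186) [287.2 328.5 151.9]
(320, 189) [287.1 328.6 159. ]
(320, 192) [287.5 328.6 164.2]
(320, 195) [287.5 328.6 170.6]
(320, 198) [288.2 328.6 174.3]
(400, 174) [326.3 417.1   2.6]
(400, 177) [293.8 388.3 128.6]
(400, 180) [294.  386.5 135.9]
(400, 183) [293.4 384.3 145.2]
(400, 186) [293.9 383.  150.7]
(400, 189) [292.9 380.7 160.1]
(400, 192) [293.4 379.6 164.9]
(400, 195) [292.8 377.8 172.2]
(400, 198) [295.2 378.  170.9]
(324, 212) [288.5 331.  197.7]
(324, 216) [287.3 331.1 206.4]
(324, 220) [287.8 331.  210.4]
(324, 224) [287.7 331.  215.7]
(324, 228) [287.6 331.  220.6]
(324, 232) [287.9 331.  224.3]
(324, 236) [288.1 331.  228.1]
```

{"name": "send_rows", "arguments": {
  "motion": [
    {"hand":-1,"slide":[0,25,-10],"spin":0},
    {"hand":-1,"slide":[30,0,0],"spin":0},
    {"hand":-1,"slide":[30,0,0],"spin":0},
    {"hand":-1,"slide":[25,0,0],"spin":0},
    {"hand":-1,"slide":[0,0,0],"spin":0}
  ]
}}

```text
time: 8.0
tool_pos: [0.3146, 0.3496, 0.1088]
tool_rot: [0.067, 1.524, -0.061]
contact_force: [-0.8, -0.1, -3.3]
opening: 0.0194
```

```bash
python3 - <<'E'
from h import *
p,Tc,T=wrist();cv2.imwrite("pics/w5.png",p["pixels"]);
s=observe();print(np.round(toolT(s),4),s["opening"],s["contact_force"])
c=np.array([.418,.3145]);a=np.radians(-6.95);Rm=np.array([[np.cos(a),-np.sin(a)],[np.sin(a),np.cos(a)]])
print("TCP in bin",(s["tool_pos"][:2]-c)@Rm)
W=wcloud(p,Tc)
for u in (240,320,400):
    for v in range(174,200,6): print(u,v,np.round(W[v,u]*1000,1))
E
```

```text
[[ 0.0487  0.1273  0.9907  0.3154]
 [-0.0012  0.9918 -0.1274  0.3503]
 [-0.9988  0.0051  0.0484  0.1105]
 [ 0.      0.      0.      1.    ]] 0.01995951274809546 [ 0.54255686 -0.29297365 -2.65989323]
TCP in bin [-0.10618069  0.02313956]
240 174 [287.3 277.3   3.7]
240 180 [nan nan nan]
240 186 [283.2 294.1  62.6]
240 192 [283.4 298.1  77.6]
240 198 [285.7 299.1  83.4]
320 174 [289.4 348.8  34. ]
320 180 [290.3 348.8  47.9]
320 186 [290.  349.1  64.5]
320 192 [289.9 349.3  78.3]
320 198 [291.  349.2  86.8]
400 174 [306.  417.7   2. ]
400 180 [297.4 407.   48.4]
400 186 [297.  403.3  64. ]
400 192 [296.5 400.   77.7]
400 198 [298.2 398.4  84.2]
```

View pics/w5.png

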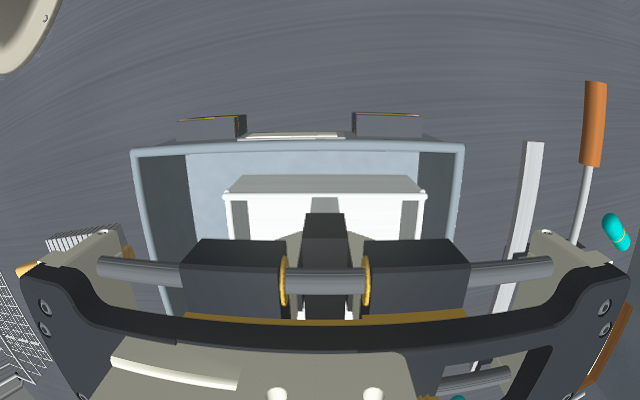

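{"name": "send_rows", "arguments": {
  "motion": [
    {"hand":-1,"slide":[15,1,0],"spin":-0.006},
    {"hand":-1,"slide":[12,0,0],"spin":0},
    {"hand":-1,"slide":[0,0,0],"spin":0},
    {"hand":-1,"slide":[4,0,0],"spin":0},
    {"hand":-1,"slide":[3,0,0],"spin":0}
  ]
}}

```text
time: 8.55
tool_pos: [0.3231, 0.3519, 0.0825]
tool_rot: [0.221, 1.512, 0.095]
contact_force: [1.0, -0.3, -3.9]
opening: 0.0194
```

{"name": "send_rows", "arguments": {
  "motion": [
    {"hand":-1,"slide":[4,0,0],"spin":0},
    {"hand":-1,"slide":[3,0,0],"spin":0}
  ]
}}

```text
time: 8.75
tool_pos: [0.3249, 0.3532, 0.0804]
tool_rot: [0.267, 1.508, 0.141]
contact_force: [-15.7, -10.1, 47.1]
opening: 0.0196
```

{"name": "send_rows", "arguments": {
  "motion": [
    {"hand":-1,"slide":[3,0,0],"spin":0},
    {"hand":-1,"slide":[2,0,0],"spin":0}
  ]
}}

```text
time: 8.95
tool_pos: [0.3248, 0.353, 0.0806]
tool_rot: [0.266, 1.506, 0.14]
contact_force: [-4.0, -3.5, 11.3]
opening: 0.0196
```

```bash
cat > st.py <<'E'
from h import *
def st(n=None):
    p,Tc,T=wrist()
    if n: cv2.imwrite(f"pics/{n}.png",p["pixels"])
    s=observe();T=toolT(s);print("t",s["time"],"pos",np.round(T[:3,3]*1000,1),"tilt x",np.round(T[:3,0],4),"head",round(np.degrees(np.arctan2(T[1,2],T[0,2])),2),"op",round(s["opening"],4),"F",np.round(s["contact_force"],1))
    c=np.array([.418,.3145]);a=np.radians(-6.95);Rm=np.array([[np.cos(a),-np.sin(a)],[np.sin(a),np.cos(a)]])
    print("TCP in bin",(s["tool_pos"][:2]-c)@Rm)
    W=wcloud(p,Tc)
    P=W[177:193,318:328].reshape(-1,3)*1000;print("backwall",np.round(P[[0,80,-1]],1).tolist(),"lean deg",np.degrees(np.polyfit(P[:,2],P[:,0],1)[0]))
    return p,Tc,W
E
python3 - <<'E'
from st import *
st("w6")
q=vision.read_camera("top");cv2.imwrite("pics/t6.png",cv2.resize(q["pixels"][170:310,190:330],None,fx=5,fy=4))
E
```

```text
t 9.0 pos [324.8 353.1  80.5] tilt x [ 0.0642  0.0092 -0.9979] head -7.22 op 0.0201 F [-5.1 -1.7 15.3]
TCP in bin [-0.0971595  0.0270189]
 ** On entry to DLASCL parameter number  4 had an illegal value
 ** On entry to DLASCL parameter number  4 had an illegal value
 ** On entry to DLASCL parameter number  4 had an illegal value
 ** On entry to DLASCL parameter number  4 had an illegal value
 ** On entry to DLASCL parameter number  5 had an illegal value
 ** On entry to DLASCL parameter number  4 had an illegal valueTraceback (most recent call last):
  File "<stdin>", line 2, in <module>
  File "st.py", line 9, in st
    P=W[177:193,318:328].reshape(-1,3)*1000;print("backwall",np.round(P[[0,80,-1]],1).tolist(),"lean deg",np.degrees(np.polyfit(P[:,2],P[:,0],1)[0]))
                                                                                                                     ~~~~~~~~~~^^^^^^^^^^^^^^^^^
    c, resids, rank, s = lstsq(lhs, rhs, rcond)
                         ~~~~~^^^^^^^^^^^^^^^^^
    x, resids, rank, s = _umath_linalg.lstsq(a, b, rcond,
                         ~~~~~~~~~~~~~~~~~~~^^^^^^^^^^^^^
                                             signature=signature)
                                             ^^^^^^^^^^^^^^^^^^^^
    raise LinAlgError("SVD did not converge in Linear Least Squares")
numpy.linalg.LinAlgError: SVD did not converge in Linear Least Squares
```

```bash
sed -i 's/P=W\[177:193,318:328\].reshape(-1,3)\*1000;/P=W[177:193,318:328].reshape(-1,3)*1000;P=P[~np.isnan(P[:,0])];/; s/P\[\[0,80,-1\]\]/P[[0,len(P)\/\/2,-1]]/' st.py
python3 - <<'E'
from st import *
p,Tc,W=st("w6")
q=vision.read_camera("top");cv2.imwrite("pics/t6.png",cv2.resize(q["pixels"][170:310,190:330],None,fx=5,fy=4))
Wt=cloud(q)
c=np.array([.418,.3145]);a=np.radians(-6.95);Rm=np.array([[np.cos(a),-np.sin(a)],[np.sin(a),np.cos(a)]])
B=(Wt[...,:2]-c)@Rm
im=q["pixels"]; white=im.min(-1)>170
m=white&(abs(B[...,0]+.03)<.1)&(abs(B[...,1]-.025)<.08)
P=np.c_[B[m],Wt[m][:,2]]*1000
print("white",m.sum(),np.round(np.percentile(P,[1,50,99],axis=0),1))
E
```

```text
t 9.05 pos [324.8 353.1  80.5] tilt x [ 0.0641  0.0093 -0.9979] head -7.23 op 0.0195 F [-4.9 -2.3 18. ]
TCP in bin [-0.0971435  0.0270854]
backwall [[299.7, 351.8, 17.7], [300.1, 357.9, 36.4], [299.8, 357.5, 53.8]] lean deg -0.5124702029304228
white 474 [[-76.  -32.8  -3.7]
 [-20.9  12.6   8.3]
 [  8.6  91.  243.4]]
```

View pics/t6.png

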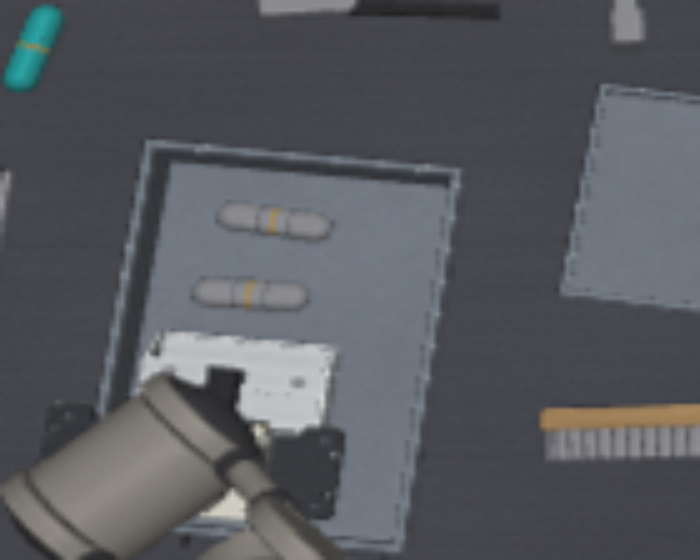

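View pics/w6.png

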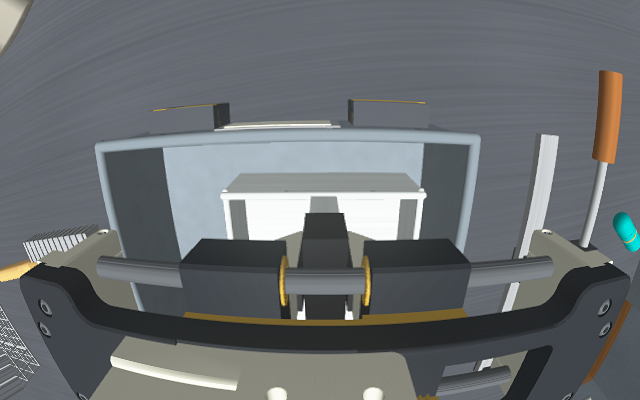

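{"name": "send_rows", "arguments": {
  "motion": [
    {"hand":-1,"slide":[0,0,0],"spin":0},
    {"hand":-1,"slide":[0,0,0],"spin":0},
    {"hand":-1,"slide":[0,0,0],"spin":0}
  ],
  "grip_force": 4
}}

```text
time: 9.4
tool_pos: [0.3254, 0.3537, 0.082]
tool_rot: [0.29, 1.503, 0.165]
contact_force: [0.2, -1.4, -3.1]
opening: 0.02
```

```bash
python3 - <<'E'
from st import *
p,Tc,W=st("w7")
E
```

```text
t 9.45 pos [325.4 353.7  82. ] tilt x [ 0.0665  0.011  -0.9977] head -7.21 op 0.0198 F [-0.3  0.9 -1.6]
TCP in bin [-0.09664179  0.02765946]
backwall [[300.0, 352.6, 20.6], [300.2, 352.6, 39.3], [300.0, 358.1, 56.7]] lean deg -1.203017531433215
```

{"name": "send_rows", "arguments": {
  "motion": [
    {"hand":-1,"slide":[3,0,0],"spin":0},
    {"hand":-1,"slide":[3,0,0],"spin":0},
    {"hand":-1,"slide":[1,0,0],"spin":0}
  ]
}}

```text
time: 9.75
tool_pos: [0.3269, 0.3541, 0.0758]
tool_rot: [0.298, 1.501, 0.173]
contact_force: [-2.1, -2.7, 6.3]
opening: 0.0206
```

```bash
python3 - <<'E'
from st import *
p,Tc,W=st("w8")
E
```

```text
t 9.8 pos [326.9 354.2  75.8] tilt x [ 0.0688  0.0121 -0.9976] head -7.19 op 0.0203 F [-0.5 -1.3  3.5]
TCP in bin [-0.09525286  0.02835311]
backwall [[301.1, 353.2, 16.0], [301.3, 353.1, 34.6], [300.5, 358.7, 53.5]] lean deg -0.6524642204640521
```

{"name": "send_rows", "arguments": {
  "motion": [
    {"hand":-1,"slide":[0,0,0],"spin":0},
    {"hand":-1,"slide":[0,0,0],"spin":0},
    {"hand":-1,"slide":[1,0,10],"spin":0},
    {"hand":-1,"slide":[1,0,10],"spin":0},
    {"hand":-1,"slide":[1,0,10],"spin":0}
  ],
  "grip_force": 60
}}

```text
time: 10.3
tool_pos: [0.3552, 0.3503, 0.076]
tool_rot: [0.28, 1.504, 0.157]
contact_force: [-4.6, 0.6, 8.1]
opening: 0.0196
```

```bash
python3 - <<'E'
from st import *
p,Tc,W=st("w9")
q=vision.read_camera("top");cv2.imwrite("pics/t9.png",cv2.resize(q["pixels"][170:310,190:330],None,fx=5,fy=4))
E
```

```text
t 10.35 pos [356.9 350.2  76.1] tilt x [ 0.0675  0.0108 -0.9977] head -7.12 op 0.0196 F [-0.9  0.3  6.1]
TCP in bin [-0.06493848  0.02809638]
backwall [[329.4, 349.1, 16.0], [329.6, 349.1, 34.6], [329.8, 354.7, 50.5]] lean deg -0.12554475010033447
```

View pics/t9.png

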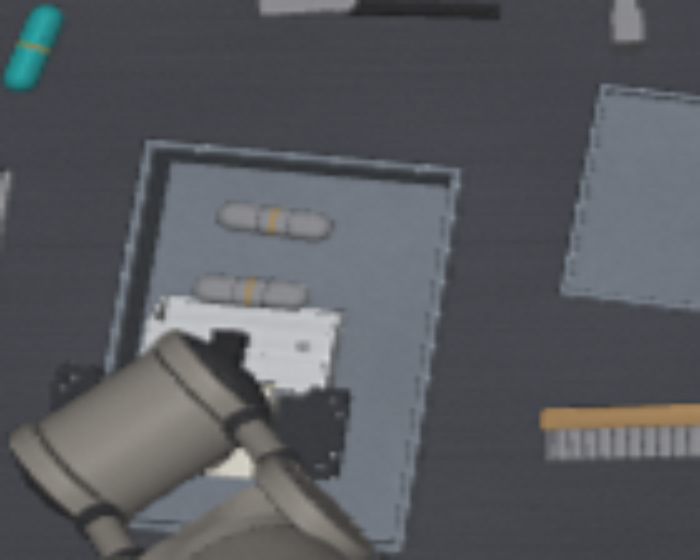

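{"name": "send_rows", "arguments": {
  "motion": [
    {"hand":-1,"slide":[1,0,10],"spin":0},
    {"hand":-1,"slide":[1,0,10],"spin":0},
    {"hand":-1,"slide":[1,0,10],"spin":0},
    {"hand":-1,"slide":[1,0,10],"spin":0},
    {"hand":-1,"slide":[1,0,10],"spin":0}
  ]
}}

```text
time: 10.9
tool_pos: [0.4052, 0.3448, 0.076]
tool_rot: [0.296, 1.506, 0.172]
contact_force: [-6.8, 1.4, 8.4]
opening: 0.0195
```

```bash
python3 - <<'E'
from st import *
p,Tc,W=st("w10")
q=vision.read_camera("top");cv2.imwrite("pics/t10.png",cv2.resize(q["pixels"][170:310,190:330],None,fx=5,fy=4))
E
```

```text
t 10.95 pos [407.  344.7  76.1] tilt x [ 0.0658  0.0114 -0.9978] head -7.16 op 0.0193 F [-1.6  1.2  6.3]
TCP in bin [-0.01454605  0.02866717]
backwall [[379.1, 343.7, 16.4], [379.5, 343.7, 34.7], [380.1, 349.2, 49.4]] lean deg -0.17215429794013068
```

View pics/t10.png

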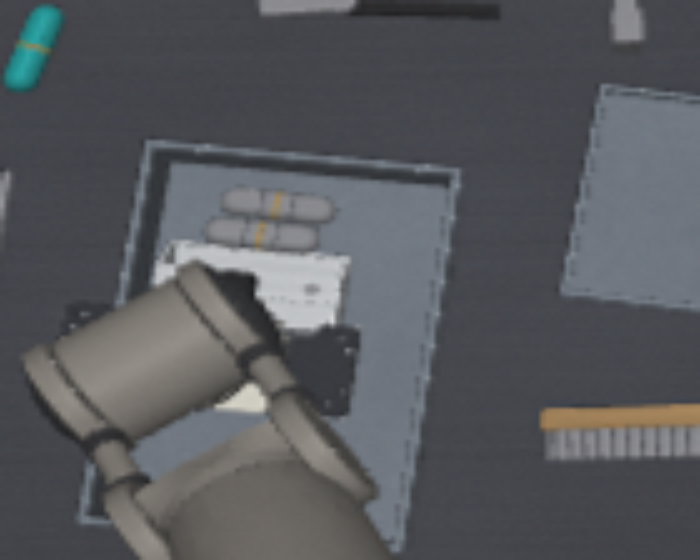

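{"name": "send_rows", "arguments": {
  "motion": [
    {"hand":-1,"slide":[0,-3,-4],"spin":0},
    {"hand":-1,"slide":[0.4,-7,0],"spin":0},
    {"hand":-1,"slide":[1,-1,8],"spin":0},
    {"hand":-1,"slide":[1,0,10],"spin":0},
    {"hand":-1,"slide":[1,0,10],"spin":0}
  ]
}}

```text
time: 11.5
tool_pos: [0.4291, 0.3319, 0.0763]
tool_rot: [0.341, 1.502, 0.217]
contact_force: [-4.9, 1.4, 9.2]
opening: 0.0199
```

```bash
python3 - <<'E'
from st import *
p,Tc,W=st("w11")
q=vision.read_camera("top");cv2.imwrite("pics/t11.png",cv2.resize(q["pixels"][170:310,190:330],None,fx=5,fy=4))
E
```

```text
t 11.55 pos [430.6 331.7  76.3] tilt x [ 0.0684  0.015  -0.9975] head -7.15 op 0.0194 F [-3.1  2.2  6.1]
TCP in bin [0.01037773 0.01863101]
backwall [[403.0, 331.1, 17.5], [403.3, 331.0, 35.5], [403.1, 336.5, 52.7]] lean deg -0.7122747948022782
```

View pics/t11.png

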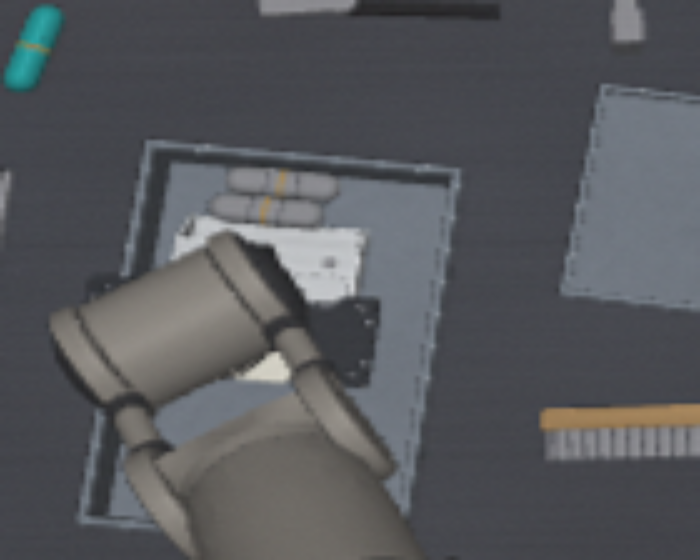

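{"name": "send_rows", "arguments": {
  "motion": [
    {"hand":-1,"slide":[1,0,9],"spin":0},
    {"hand":-1,"slide":[1,0,9],"spin":0},
    {"hand":-1,"slide":[1,0,9],"spin":0}
  ]
}}

```text
time: 11.9
tool_pos: [0.4534, 0.3283, 0.0761]
tool_rot: [0.344, 1.507, 0.22]
contact_force: [-5.9, 0.9, 9.9]
opening: 0.0196
```

```bash
python3 - <<'E'
from st import *
p,Tc,W=st("w12")
q=vision.read_camera("top");cv2.imwrite("pics/t12.png",cv2.resize(q["pixels"][170:310,190:330],None,fx=5,fy=4))
E
```

```text
t 11.95 pos [455.  328.1  76.2] tilt x [ 0.0638  0.0141 -0.9979] head -7.14 op 0.0199 F [-3.1  1.3  9.3]
TCP in bin [0.03508932 0.01795299]
backwall [[427.4, 327.4, 15.7], [428.2, 333.2, 33.2], [428.1, 332.8, 50.0]] lean deg -0.04132518415617934
```

View pics/t12.png

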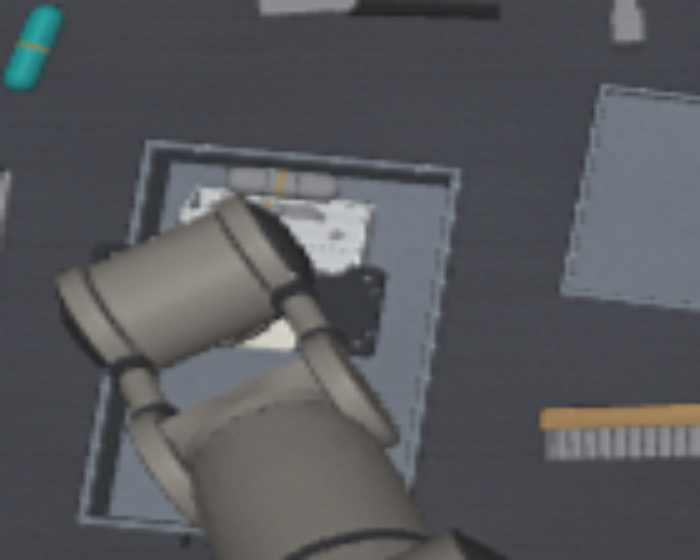

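{"name": "send_rows", "arguments": {
  "motion": [
    {"hand":-1,"slide":[1,0,8],"spin":0},
    {"hand":-1,"slide":[1,0,8],"spin":0},
    {"hand":-1,"slide":[1,0,4],"spin":0}
  ]
}}

```text
time: 12.3
tool_pos: [0.4706, 0.326, 0.0759]
tool_rot: [0.36, 1.512, 0.237]
contact_force: [-6.7, 2.4, 12.1]
opening: 0.0196
```

```bash
python3 - <<'E'
from st import *
p,Tc,W=st("w13")
q=vision.read_camera("top");cv2.imwrite("pics/t13.png",cv2.resize(q["pixels"][170:310,190:330],None,fx=5,fy=4))
q=vision.read_camera("side");cv2.imwrite("pics/s13.png",cv2.resize(q["pixels"][220:340,220:400],None,fx=4,fy=4))
E
```

```text
t 12.35 pos [470.9 325.9  75.9] tilt x [ 0.0574  0.0138 -0.9983] head -7.12 op 0.0198 F [-5.5  2.1 11.3]
TCP in bin [0.05117034 0.01776646]
backwall [[444.9, 325.0, 13.7], [445.3, 324.9, 32.4], [445.5, 330.5, 49.0]] lean deg -0.14048867962042405
```

View pics/t13.png

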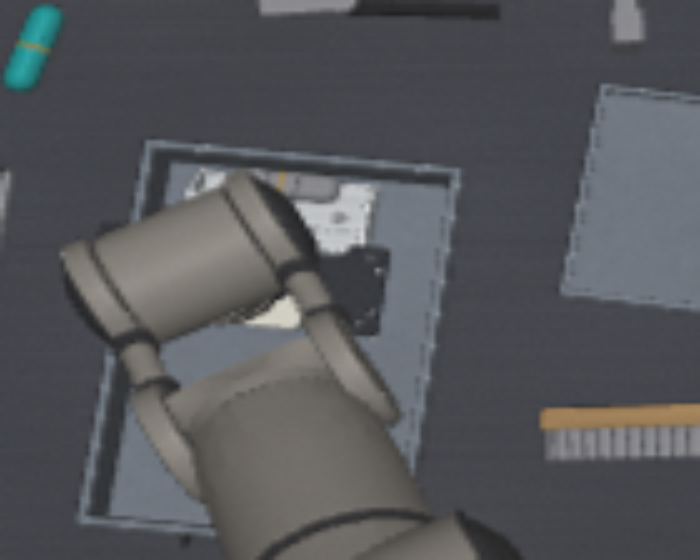

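View pics/s13.png

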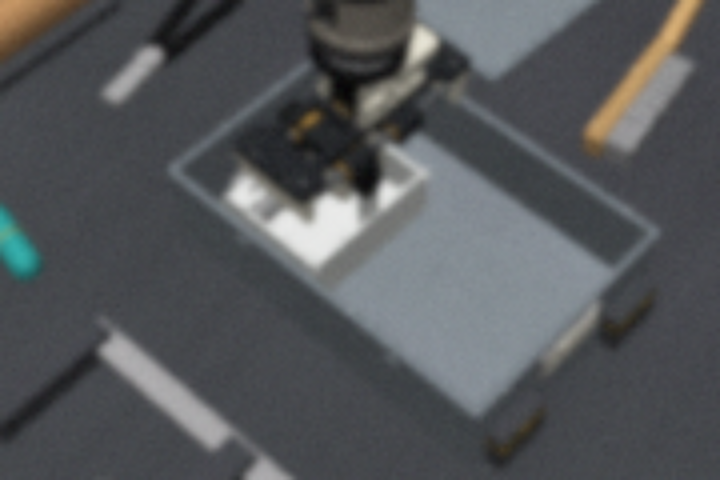

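{"name": "send_rows", "arguments": {
  "motion": [
    {"hand":-1,"slide":[0,0,0],"spin":0},
    {"hand":-1,"slide":[0,0,0],"spin":0},
    {"hand":-1,"slide":[-6,0,0],"spin":0},
    {"hand":-1,"slide":[-8,0,0.5],"spin":0}
  ]
}}

```text
time: 12.85
tool_pos: [0.4676, 0.3236, 0.0876]
tool_rot: [0.306, 1.519, 0.183]
contact_force: [0.4, -0.9, -7.7]
opening: 0.0197
```

```bash
python3 - <<'E'
from st import *
p,Tc,W=st("w14")
q=vision.read_camera("top");cv2.imwrite("pics/t14.png",cv2.resize(q["pixels"][170:310,190:330],None,fx=5,fy=4))
E
```

```text
t 12.9 pos [468.2 324.   89. ] tilt x [ 0.0524  0.0103 -0.9986] head -7.09 op 0.0195 F [ 0.   0.9 -5.1]
TCP in bin [0.04870861 0.0154595 ]
backwall [[439.9, 322.6, 31.2], [440.9, 322.5, 47.9], [440.9, 328.0, 65.3]] lean deg 0.6311244711152197
```

View pics/t14.png

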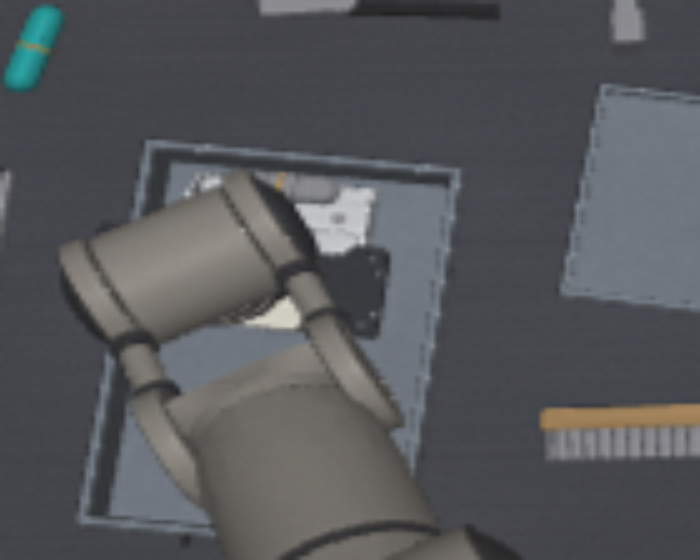

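View pics/w14.png

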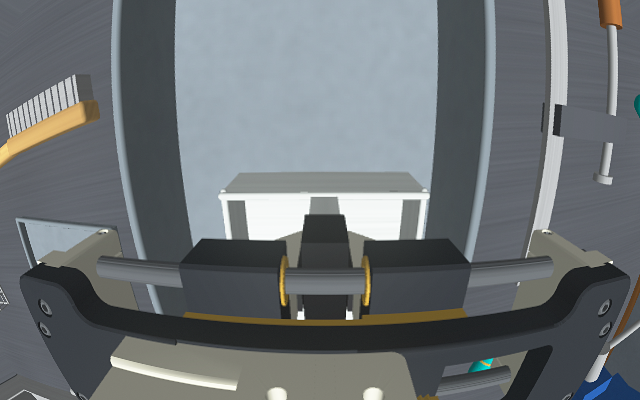

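```bash
python3 - <<'E'
from st import *
q=vision.read_camera("top");cv2.imwrite("pics/t15.png",cv2.resize(q["pixels"][196:236,216:280],None,fx=12,fy=12,interpolation=cv2.INTER_CUBIC))
W=cloud(q);c=np.array([.418,.3145]);a=np.radians(-6.95);Rm=np.array([[np.cos(a),-np.sin(a)],[np.sin(a),np.cos(a)]])
B=(W[...,:2]-c)@Rm*1000
for v in range(200,224): print(v,[ (round(B[v,u,0]),round(B[v,u,1]),round(W[v,u,2]*1000)) for u in (250,254,262)])
print(observe()["contact_force"])
E
```

```text
200 [(210, 19, 1), (211, 4, 5), (215, -24, 2)]
201 [(206, 18, 5), (208, 4, 1), (212, -25, 0)]
202 [(203, 18, 2), (205, 4, 0), (208, -25, -1)]
203 [(200, 18, -2), (201, 3, 0), (204, -26, 2)]
204 [(195, 17, 2), (197, 3, 0), (201, -26, -2)]
205 [(192, 17, 1), (193, 2, 5), (197, -26, -2)]
206 [(189, 17, -2), (189, 1, 9), (193, -27, 2)]
207 [(183, 15, 10), (186, 2, 0), (189, -28, 4)]
208 [(169, 5, 79), (181, 0, 9), (185, -29, 5)]
209 [(165, 4, 79), (167, -9, 80), (183, -28, -4)]
210 [(164, 6, 65), (160, -12, 97), (165, -38, 85)]
211 [(163, 7, 50), (162, -8, 61), (161, -39, 89)]
212 [(163, 10, 25), (162, -6, 41), (162, -37, 63)]
213 [(159, 9, 28), (163, -3, 12), (162, -34, 34)]
214 [(153, 7, 39), (155, -7, 40), (162, -32, 14)]
215 [(149, 6, 43), (152, -6, 32), (160, -31, 2)]
216 [(146, 6, 42), (147, -8, 42), (156, -32, 1)]
217 [(142, 6, 40), (144, -8, 40), (150, -34, 18)]
218 [(139, 6, 38), (139, -10, 48), (147, -34, 13)]
219 [(136, 6, 34), (137, -9, 39), (143, -35, 18)]
220 [(133, 6, 30), (135, -9, 31), (140, -35, 18)]
221 [(126, 2, 60), (126, -14, 70), (136, -36, 19)]
222 [(122, 1, 58), (123, -13, 63), (127, -41, 61)]
223 [(118, 0, 63), (119, -14, 68), (124, -41, 58)]
[-1.11980459  0.81615428 -6.72891622]
```

View pics/t15.png

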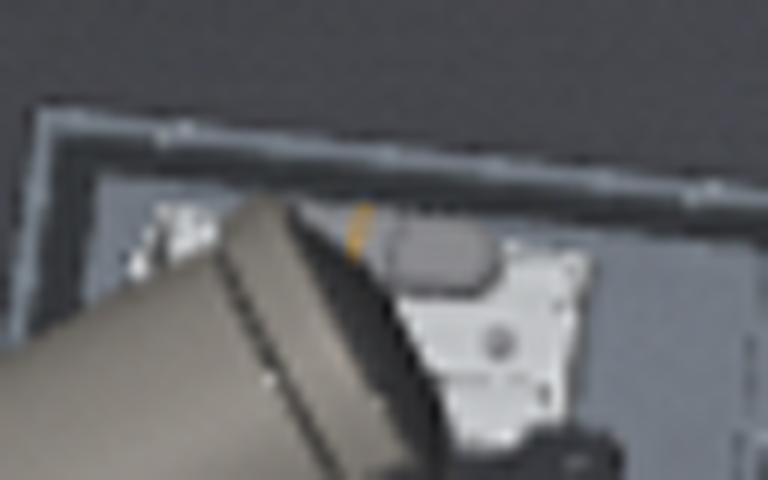

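{"name": "send_rows", "arguments": {
  "motion": [
    {"hand":-1,"slide":[7,0,0],"spin":0},
    {"hand":-1,"slide":[5,0,0],"spin":0},
    {"hand":-1,"slide":[3,0,0],"spin":0}
  ]
}}

```text
time: 13.3
tool_pos: [0.4695, 0.325, 0.0757]
tool_rot: [0.33, 1.514, 0.207]
contact_force: [-18.6, -8.0, 46.7]
opening: 0.0198
```

{"name": "send_rows", "arguments": {
  "motion": [
    {"hand":-1,"slide":[2,0,4],"spin":0},
    {"hand":-1,"slide":[1,0,5],"spin":0}
  ]
}}

```text
time: 13.5
tool_pos: [0.4775, 0.3249, 0.0767]
tool_rot: [0.345, 1.513, 0.224]
contact_force: [-23.0, 3.6, 20.3]
opening: 0.0202
```

```bash
python3 - <<'E'
from st import *
st("w16")
E
```

```text
t 13.55 pos [477.3 324.9  76.7] tilt x [ 0.0552  0.0126 -0.9984] head -6.97 op 0.0196 F [-11.8   2.3  10.5]
TCP in bin [0.05764364 0.01747014]
backwall [[450.9, 323.9, 17.7], [451.4, 323.9, 35.9], [451.3, 329.4, 53.1]] lean deg -0.34104682994289076
```

{"name": "send_rows", "arguments": {
  "motion": [
    {"hand":-1,"slide":[0,0,-1],"spin":0},
    {"hand":-1,"slide":[-5,0,0],"spin":0},
    {"hand":-1,"slide":[-8,0,0.5],"spin":0},
    {"hand":-1,"slide":[0,0,0],"spin":0}
  ]
}}

```text
time: 13.95
tool_pos: [0.4758, 0.3245, 0.0894]
tool_rot: [0.333, 1.515, 0.212]
contact_force: [0.3, 0.1, -6.8]
opening: 0.0196
```

```bash
python3 - <<'E'
from st import *
st("w17")
q=vision.read_camera("top");cv2.imwrite("pics/t17.png",cv2.resize(q["pixels"][196:236,216:280],None,fx=12,fy=12,interpolation=cv2.INTER_CUBIC))
W=cloud(q);c=np.array([.418,.3145]);a=np.radians(-6.95);Rm=np.array([[np.cos(a),-np.sin(a)],[np.sin(a),np.cos(a)]])
B=(W[...,:2]-c)@Rm*1000
for v in range(208,226): print(v,[ (round(B[v,u,0]),round(B[v,u,1]),round(W[v,u,2]*1000)) for u in (250,254,262)])
E
```

```text
t 14.0 pos [475.4 324.3  88.7] tilt x [ 0.0531  0.0111 -0.9985] head -6.95 op 0.0197 F [-0.4 -0.6 -6.9]
TCP in bin [0.05577134 0.01663882]
backwall [[448.4, 323.5, 32.9], [449.4, 323.4, 49.5], [448.9, 328.9, 67.9]] lean deg 0.3292435934846728
208 [(169, 5, 78), (182, 1, 1), (185, -29, 5)]
209 [(164, 4, 84), (166, -10, 83), (182, -29, 3)]
210 [(162, 4, 77), (162, -11, 84), (165, -38, 85)]
211 [(163, 8, 47), (163, -8, 59), (162, -39, 84)]
212 [(162, 10, 27), (164, -4, 25), (163, -36, 57)]
213 [(158, 9, 31), (160, -5, 28), (162, -34, 34)]
214 [(153, 7, 43), (155, -6, 36), (162, -32, 15)]
215 [(150, 7, 35), (152, -7, 35), (159, -32, 10)]
216 [(146, 7, 39), (148, -8, 39), (154, -33, 16)]
217 [(142, 5, 44), (144, -8, 41), (151, -33, 10)]
218 [(139, 6, 38), (140, -9, 42), (147, -34, 13)]
219 [(132, 1, 67), (133, -13, 68), (144, -34, 12)]
220 [(128, 0, 72), (129, -14, 72), (133, -41, 67)]
221 [(125, 1, 63), (126, -14, 68), (131, -40, 57)]
222 [(79, -43, 400), (123, -14, 65), (127, -41, 61)]
223 [(73, -46, 418), (120, -14, 63), (123, -42, 63)]
224 [(69, -48, 427), (116, -14, 64), (119, -42, 64)]
225 [(67, -47, 422), (113, -15, 64), (117, -42, 56)]
```

View pics/t17.png

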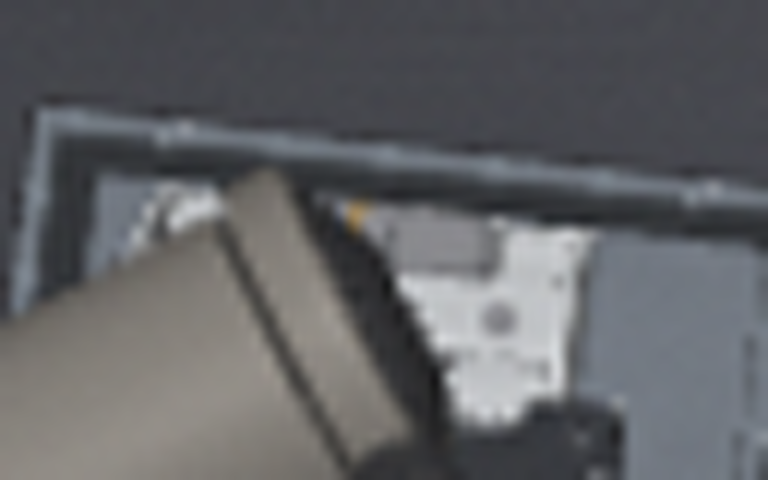

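{"name": "send_rows", "arguments": {
  "motion": [
    {"hand":-1,"slide":[-7,0,0.2],"spin":0},
    {"hand":-1,"slide":[-10,0,0.4],"spin":0},
    {"hand":-1,"slide":[-10,0,0.4],"spin":0},
    {"hand":-1,"slide":[-10,0,0.4],"spin":0},
    {"hand":-1,"slide":[-10,0,0.4],"spin":0}
  ]
}}

```text
time: 14.55
tool_pos: [0.4734, 0.3228, 0.1372]
tool_rot: [0.305, 1.521, 0.184]
contact_force: [-0.6, -1.0, -6.8]
opening: 0.0195
```

```bash
python3 - <<'E'
from st import *
st("w18")
q=vision.read_camera("top");cv2.imwrite("pics/t18.png",cv2.resize(q["pixels"][190:240,210:290],None,fx=10,fy=10,interpolation=cv2.INTER_CUBIC))
E
```

```text
t 14.6 pos [474.4 323.3 139.3] tilt x [ 0.0519  0.0107 -0.9986] head -6.96 op 0.0199 F [ 1.1 -0.  -5.1]
TCP in bin [0.05492951 0.01556533]
backwall [[445.6, 321.6, 81.3], [446.6, 321.6, 98.0], [446.4, 327.1, 115.9]] lean deg 0.737726154887745
```

View pics/t18.png

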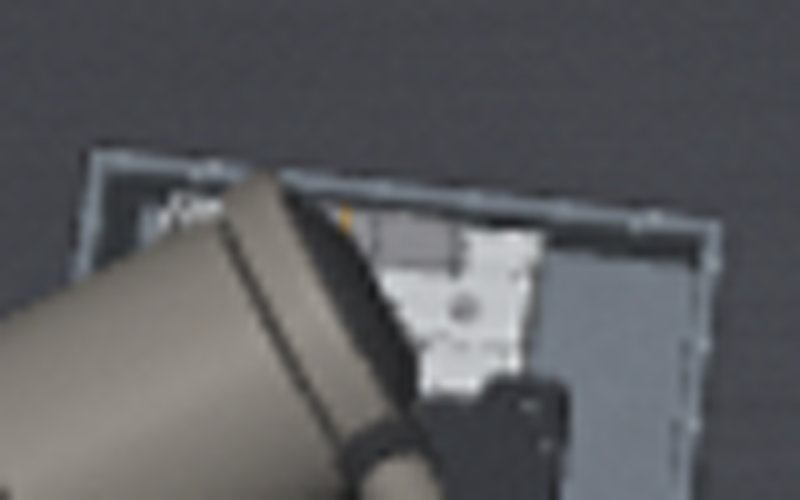

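{"name": "send_rows", "arguments": {
  "motion": [
    {"hand":-1,"slide":[-8,0,0.4],"spin":0},
    {"hand":-1,"slide":[-10,0,0.4],"spin":0},
    {"hand":-1,"slide":[-10,0,0.4],"spin":0},
    {"hand":-1,"slide":[-10,0,0.4],"spin":0},
    {"hand":-1,"slide":[-10,0,0.4],"spin":0},
    {"hand":-1,"slide":[-10,0,0.4],"spin":0},
    {"hand":-1,"slide":[-5,0,0],"spin":0},
    {"hand":-1,"slide":[0,0,0],"spin":0}
  ]
}}

```text
time: 15.45
tool_pos: [0.4732, 0.3222, 0.2074]
tool_rot: [0.327, 1.518, 0.205]
contact_force: [0.2, -0.2, -7.1]
opening: 0.0193
```

```bash
python3 - <<'E'
from st import *
st("w19")
q=vision.read_camera("top");cv2.imwrite("pics/t19.png",cv2.resize(q["pixels"][190:240,210:290],None,fx=10,fy=10,interpolation=cv2.INTER_CUBIC))
E
```

```text
t 15.5 pos [473.1 322.1 207. ] tilt x [ 0.0517  0.0106 -0.9986] head -6.97 op 0.0199 F [-0.3 -0.2 -7.2]
TCP in bin [0.0537682 0.0142176]
backwall [[445.9, 321.1, 150.2], [446.6, 321.0, 167.5], [445.9, 326.6, 187.0]] lean deg 0.5020357461873346
```

View pics/t19.png

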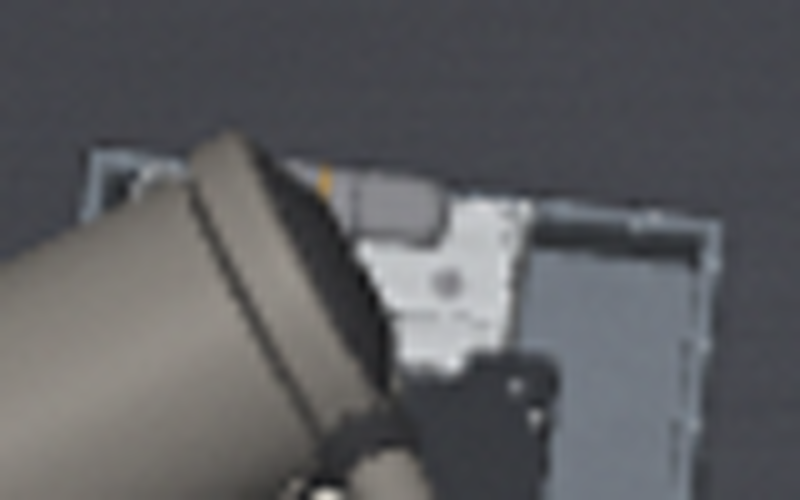

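{"name": "send_rows", "arguments": {
  "motion": [
    {"hand":-1,"slide":[0,-8,1],"spin":0},
    {"hand":-1,"slide":[0,-16,1],"spin":0},
    {"hand":-1,"slide":[0,-24,1],"spin":0},
    {"hand":-1,"slide":[0,-32,1],"spin":0},
    {"hand":-1,"slide":[0,-36,1],"spin":0},
    {"hand":-1,"slide":[0,-36,1],"spin":0},
    {"hand":-1,"slide":[0,-36,1],"spin":0},
    {"hand":-1,"slide":[0,-36,1],"spin":0}
  ]
}}

```text
time: 16.35
tool_pos: [0.4492, 0.087, 0.1995]
tool_rot: [0.249, 1.526, 0.133]
contact_force: [-0.2, -0.4, -5.9]
opening: 0.0197
```

{"name": "send_rows", "arguments": {
  "motion": [
    {"hand":-1,"slide":[0,-36,1],"spin":0},
    {"hand":-1,"slide":[0,-36,1],"spin":0},
    {"hand":-1,"slide":[0,-36,1],"spin":0},
    {"hand":-1,"slide":[0,-36,1],"spin":0}
  ]
}}

```text
time: 16.75
tool_pos: [0.4309, -0.066, 0.1976]
tool_rot: [0.185, 1.529, 0.069]
contact_force: [1.0, -0.7, -7.2]
opening: 0.0197
```

{"name": "send_rows", "arguments": {
  "motion": [
    {"hand":-1,"slide":[0,-36,1],"spin":0},
    {"hand":-1,"slide":[0,-36,1],"spin":0},
    {"hand":-1,"slide":[0,-36,1],"spin":0},
    {"hand":-1,"slide":[0,-30,1],"spin":0},
    {"hand":-1,"slide":[0,-24,1],"spin":0},
    {"hand":-1,"slide":[0,-16,0],"spin":0},
    {"hand":-1,"slide":[0,-10,0],"spin":0},
    {"hand":-1,"slide":[0,-4,0],"spin":0}
  ]
}}

```text
time: 17.55
tool_pos: [0.4002, -0.2744, 0.1955]
tool_rot: [0.027, 1.535, -0.098]
contact_force: [0.2, 0.1, -6.4]
opening: 0.0197
```

```bash
python3 - <<'E'
from st import *
st("w20")
q=vision.read_camera("top");cv2.imwrite("pics/t20.png",cv2.resize(q["pixels"][180:310,360:520],None,fx=5,fy=4.6,interpolation=cv2.INTER_CUBIC))
for r in vision.cut_out(q,"hinge_a"): print(r["uv"],r["conf"],r["mask"].sum())
E
```

```text
t 17.6 pos [ 400.2 -274.5  195.4] tilt x [ 0.0357 -0.0037 -0.9994] head -7.17 op 0.0197 F [-0.1 -1.2 -5.2]
TCP in bin [ 0.05360689 -0.58683181]
backwall [[371.9, -276.2, 138.8], [373.3, -270.1, 155.2], [373.2, -270.3, 173.3]] lean deg 1.3785316686820923
[128.3, 257.7] 0.68 140
[416.9, 229.5] 0.56 153
[198.0, 180.1] 0.49 139
[412.2, 238.1] 0.42 311
```

View pics/t20.png

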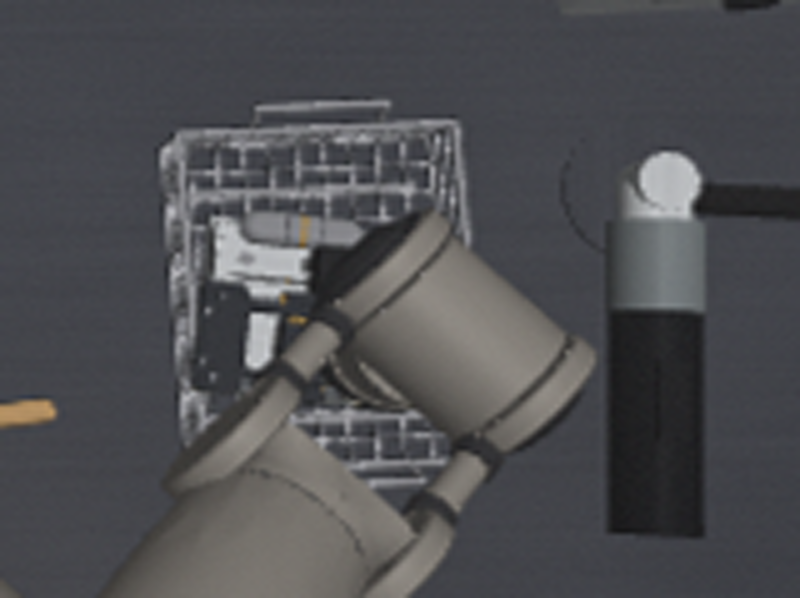

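View pics/w20.png

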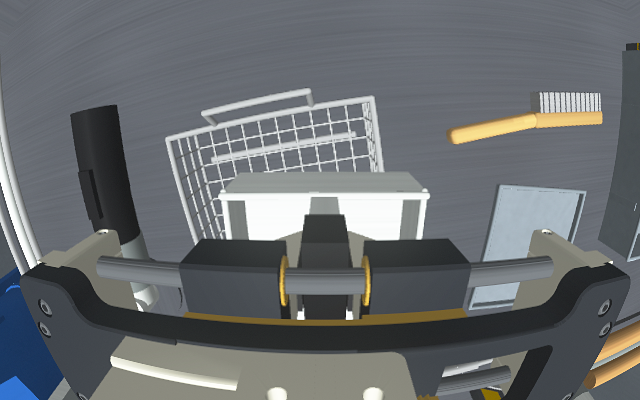

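```bash
python3 - <<'E'
from st import *
p,Tc,W=st("w21")
for (u,v) in [(375,97),(374,99),(168,139),(170,140),(270,118),(205,114),(310,92)]:
    # intersect pixel ray with z=.075 (rim) and .097
    x=u-p["cx"];y=v-p["cy"];r=np.hypot(x,y);th=r/p["fx"];d=np.array([x/r*np.sin(th),y/r*np.sin(th),np.cos(th)]);d=Tc[:3,:3]@d;o=Tc[:3,3]
    print(u,v,[np.round((o+d*(z-o[2])/d[2])*1000,1)[:2] for z in (.075,.097)],np.round(W[v,u]*1000))
E
```

```text
t 17.75 pos [ 401.1 -272.6  195.6] tilt x [ 0.0363 -0.0026 -0.9993] head -7.07 op 0.0195 F [ 0.1 -0.7 -5.9]
TCP in bin [ 0.05424364 -0.58479825]
backwall [[372.4, -274.6, 139.9], [373.3, -274.4, 157.3], [373.6, -268.7, 174.4]] lean deg 1.5268530033170975
375 97 [array([ 321.8, -218.7]), array([ 321.7, -222.3])] [ 322. -207.    0.]
374 99 [array([ 323.5, -219.8]), array([ 323.2, -223.3])] [ 324. -208.    1.]
168 139 [array([ 330.6, -417.9]), array([ 329.7, -405.6])] [ 330. -417.   77.]
170 140 [array([ 332. , -415.9]), array([ 331. , -403.7])] [ 332. -415.   76.]
270 118 [array([ 328.9, -313.4]), array([ 328.2, -309.4])] [ 331. -327.    0.]
205 114 [array([ 314.6, -373.9]), array([ 315. , -365.2])] [ 315. -364.   99.]
310 92 [array([ 311. , -275.1]), array([ 311.8, -274.2])] [ 312. -274.   94.]
```

{"name": "send_rows", "arguments": {
  "motion": [
    {"hand":-1,"slide":[0,-10,3],"spin":0},
    {"hand":-1,"slide":[2,-14,4],"spin":0},
    {"hand":-1,"slide":[8,-10,4],"spin":0},
    {"hand":-1,"slide":[10,0,0],"spin":0},
    {"hand":-1,"slide":[8,0,0],"spin":0},
    {"hand":-1,"slide":[3,0,0],"spin":0},
    {"hand":-1,"slide":[0,0,0],"spin":0}
  ]
}}

```text
time: 18.45
tool_pos: [0.4101, -0.3086, 0.1609]
tool_rot: [0.103, 1.536, -0.017]
contact_force: [0.5, 0.6, -7.2]
opening: 0.0197
```

```bash
python3 - <<'E'
from st import *
st("w22")
q=vision.read_camera("top");cv2.imwrite("pics/t22.png",cv2.resize(q["pixels"][180:310,360:520],None,fx=5,fy=4.6,interpolation=cv2.INTER_CUBIC))
E
```

```text
t 18.5 pos [ 410.2 -308.6  161.1] tilt x [ 3.490e-02 -7.000e-04 -9.994e-01] head -6.87 op 0.0196 F [ 0.   0.5 -6.8]
TCP in bin [ 0.06760755 -0.61948776]
backwall [[381.6, -310.3, 105.2], [383.0, -304.3, 121.4], [382.9, -305.1, 139.4]] lean deg 1.5876785103035946
```

View pics/t22.png

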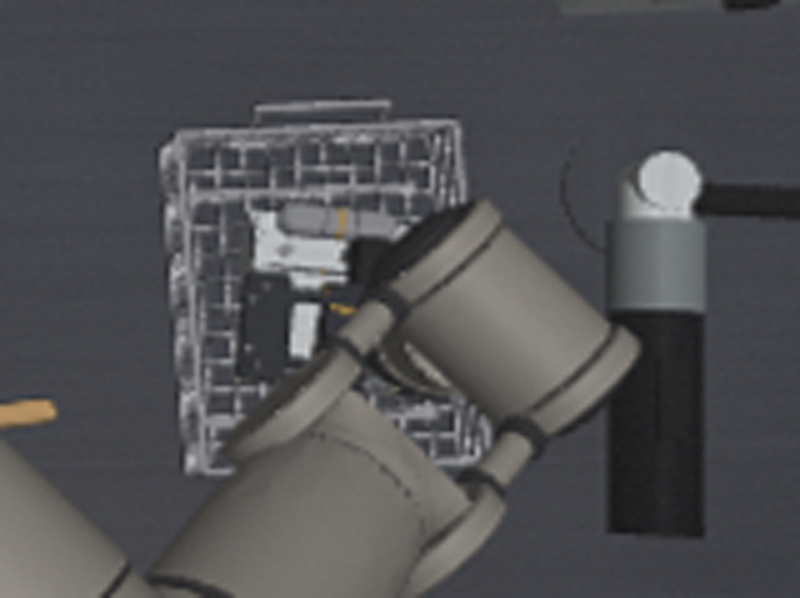

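{"name": "send_rows", "arguments": {
  "motion": [
    {"hand":-1,"slide":[0,0,0],"spin":0},
    {"hand":-1,"slide":[0,0,0],"spin":0}
  ],
  "grip_force": 18
}}

```text
time: 18.75
tool_pos: [0.4111, -0.309, 0.1626]
tool_rot: [0.038, 1.533, -0.082]
contact_force: [0.4, -0.3, -7.0]
opening: 0.02
```

```bash
python3 - <<'E'
from st import *
st("w23")
E
```

```text
t 18.8 pos [ 411.  -309.   162.7] tilt x [ 0.0375 -0.0031 -0.9993] head -6.85 op 0.0196 F [-1.6  0.3 -5.8]
TCP in bin [ 0.06849063 -0.61980122]
backwall [[371.7, -308.7, 150.7], [374.8, -308.9, 156.2], [377.1, -304.4, 163.6]] lean deg 21.153283611386282
```

{"name": "send_rows", "arguments": {
  "motion": [
    {"hand":-1,"slide":[0,0,0],"spin":0},
    {"hand":-1,"slide":[0,0,0],"spin":0}
  ],
  "grip_force": 10
}}

```text
time: 19.0
tool_pos: [0.4115, -0.3095, 0.1639]
tool_rot: [-0.007, 1.531, -0.127]
contact_force: [1.5, 0.5, -2.5]
opening: 0.0197
```

```bash
python3 - <<'E'
from st import *
st("w24")
q=vision.read_camera("top");cv2.imwrite("pics/t24.png",cv2.resize(q["pixels"][180:310,360:520],None,fx=5,fy=4.6,interpolation=cv2.INTER_CUBIC))
E
```

```text
t 19.05 pos [ 411.6 -309.6  163.9] tilt x [ 0.0396 -0.0052 -0.9992] head -6.85 op 0.0196 F [-0.3 -0.  -3.4]
TCP in bin [ 0.06913013 -0.6202684 ]
backwall [[368.6, -308.4, 166.0], [372.0, -308.8, 169.1], [374.7, -304.6, 173.8]] lean deg 32.87529041390982
```

View pics/t24.png

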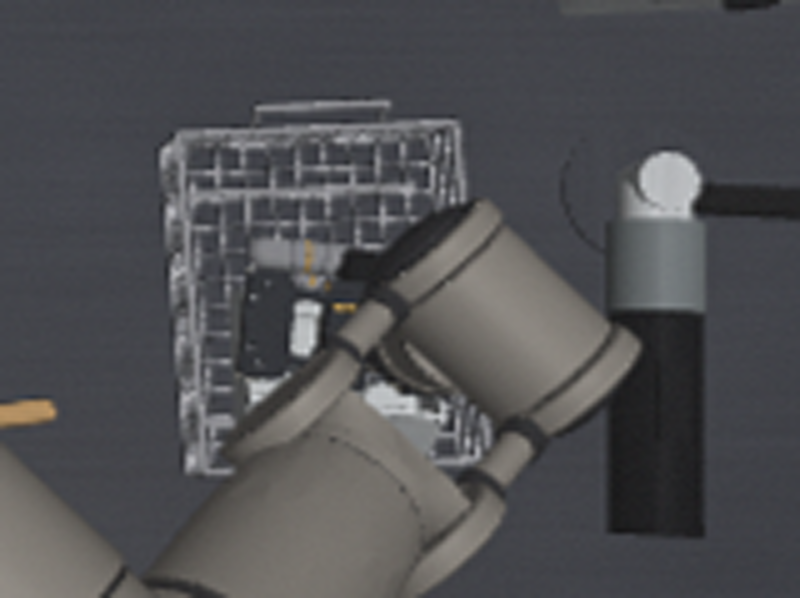

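View pics/w24.png

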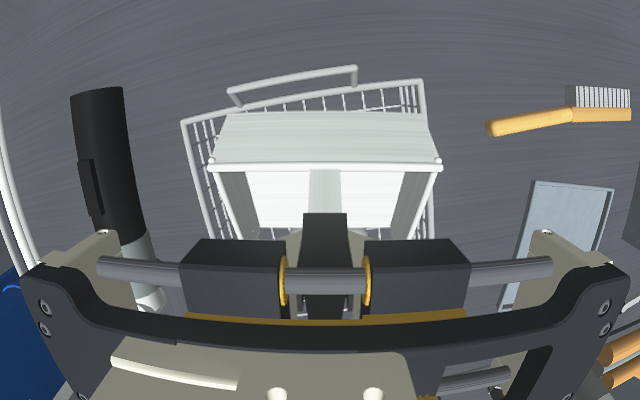

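{"name": "send_rows", "arguments": {
  "motion": [
    {"hand":-1,"slide":[-8,0,0],"spin":0},
    {"hand":-1,"slide":[-15,0,0],"spin":0},
    {"hand":-1,"slide":[-25,0,0],"spin":0},
    {"hand":-1,"slide":[-30,0,0],"spin":0},
    {"hand":-1,"slide":[-20,0,0],"spin":0},
    {"hand":-1,"slide":[0,0,0],"spin":0}
  ],
  "grip_force": 30
}}

```text
time: 19.7
tool_pos: [0.4081, -0.3094, 0.2689]
tool_rot: [-0.054, 1.528, -0.174]
contact_force: [0.2, 0.3, -3.4]
opening: 0.0197
```

```bash
python3 - <<'E'
from st import *
st("w25")
q=vision.read_camera("top");cv2.imwrite("pics/t25.png",cv2.resize(q["pixels"][180:310,360:520],None,fx=5,fy=4.6,interpolation=cv2.INTER_CUBIC))
q=vision.read_camera("side");cv2.imwrite("pics/s25.png",cv2.resize(q["pixels"][110:230,320:480],None,fx=5,fy=5,interpolation=cv2.INTER_CUBIC))
E
```

```text
t 19.75 pos [ 407.7 -309.   267.4] tilt x [ 0.0411 -0.0059 -0.9991] head -6.86 op 0.0199 F [ 0.5  1.  -3.1]
TCP in bin [ 0.06518286 -0.62012038]
backwall [[365.2, -308.3, 270.6], [368.4, -308.6, 274.2], [371.0, -304.4, 279.5]] lean deg 32.70677380407377
```

View pics/t25.png

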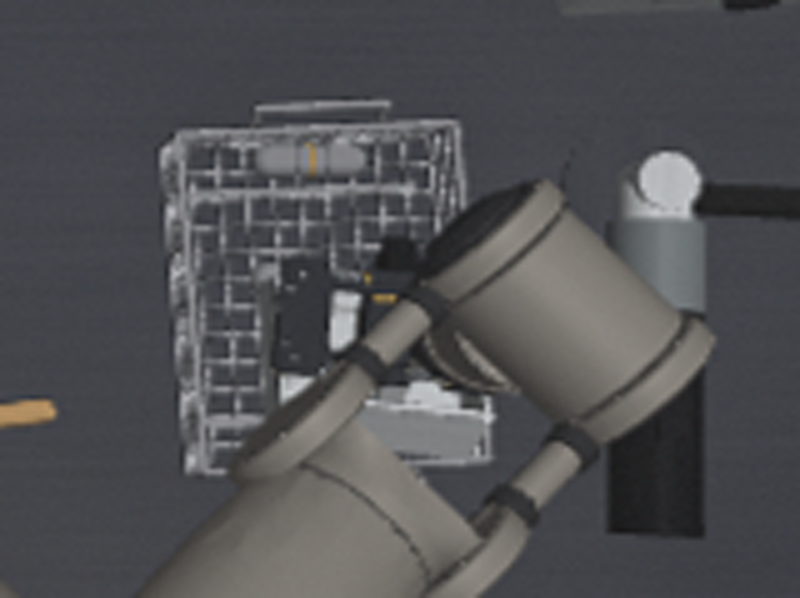

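View pics/s25.png

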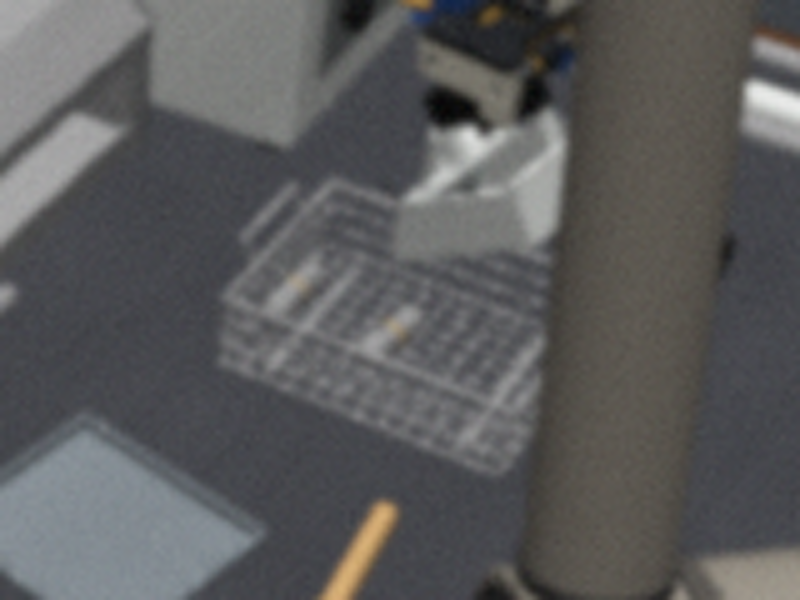

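{"name": "send_rows", "arguments": {
  "motion": [
    {"hand":-1,"slide":[0,20,7],"spin":0},
    {"hand":-1,"slide":[0,38,14],"spin":0},
    {"hand":-1,"slide":[0,38,14],"spin":0},
    {"hand":-1,"slide":[0,38,14],"spin":0},
    {"hand":-1,"slide":[0,38,14],"spin":0},
    {"hand":-1,"slide":[0,38,14],"spin":0},
    {"hand":-1,"slide":[0,38,14],"spin":0},
    {"hand":-1,"slide":[0,38,14],"spin":0}
  ],
  "grip_force": 45
}}

```text
time: 20.65
tool_pos: [0.5445, -0.0298, 0.2557]
tool_rot: [0.513, 1.553, 0.382]
contact_force: [0.1, -0.7, -2.7]
opening: 0.0198
```

{"name": "send_rows", "arguments": {
  "motion": [
    {"hand":-1,"slide":[10,36,14],"spin":0},
    {"hand":-1,"slide":[20,18,8],"spin":0},
    {"hand":-1,"slide":[10,0,0],"spin":0},
    {"hand":-1,"slide":[0,0,0],"spin":0}
  ]
}}

```text
time: 21.05
tool_pos: [0.5737, 0.0291, 0.2082]
tool_rot: [1.073, 1.56, 0.95]
contact_force: [-0.4, -0.5, -3.1]
opening: 0.0197
```

```bash
python3 - <<'E'
from st import *
st("w26")
q=vision.read_camera("top");cv2.imwrite("pics/t26.png",q["pixels"])
E
```

```text
t 21.1 pos [573.8  28.9 208.9] tilt x [ 0.0071  0.0092 -0.9999] head -7.1 op 0.0199 F [-0.4  0.9 -3.8]
TCP in bin [ 0.18918138 -0.2646796 ]
backwall [[531.1, 30.3, 210.8], [534.0, 30.0, 216.0], [537.2, 34.0, 219.7]] lean deg 35.27507447862534
```

View pics/t26.png

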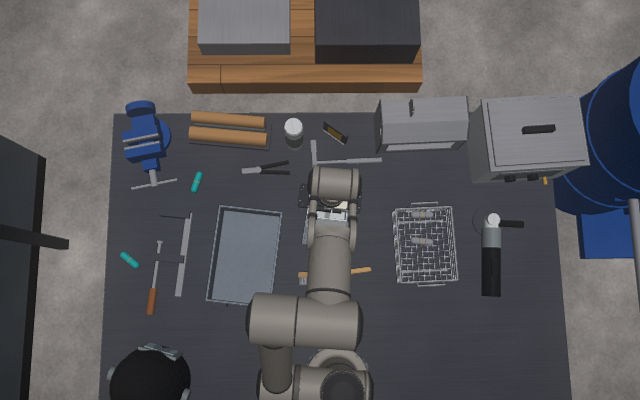

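View pics/w26.png

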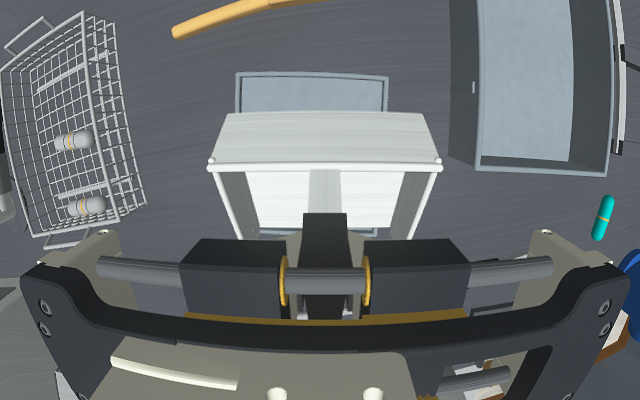

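```bash
cat >> h.py <<'E'
def wray(p,Tc,u,v,z):
    x=u-p["cx"];y=v-p["cy"];r=np.hypot(x,y);th=r/p["fx"];d=np.array([x/r*np.sin(th),y/r*np.sin(th),np.cos(th)]);d=Tc[:3,:3]@d;o=Tc[:3,3]
    return np.round((o+d*(z-o[2])/d[2])*1000,1)[:2]
E
python3 - <<'E'
from st import *
p,Tc,T=wrist()
print(wray(p,Tc,237,73,.011),wray(p,Tc,387,78,.011))
E
```

```text
[440.4 -55.7] [469.4 114.6]
```

{"name": "send_rows", "arguments": {
  "motion": [
    {"hand":-1,"slide":[20,-12,-1],"spin":0},
    {"hand":-1,"slide":[25,-5,-1],"spin":0},
    {"hand":-1,"slide":[20,0,0],"spin":0},
    {"hand":-1,"slide":[8,0,0],"spin":0},
    {"hand":-1,"slide":[0,0,0],"spin":0}
  ]
}}

```text
time: 21.7
tool_pos: [0.5738, 0.0053, 0.1423]
tool_rot: [0.387, 1.547, 0.255]
contact_force: [0.8, 1.0, -2.1]
opening: 0.0197
```

```bash
python3 - <<'E'
from st import *
st("w27")
q=vision.read_camera("side");cv2.imwrite("pics/s27.png",cv2.resize(q["pixels"][150:260,260:420],None,fx=5,fy=5,interpolation=cv2.INTER_CUBIC))
E
```

```text
t 21.75 pos [574.2   5.3 143. ] tilt x [ 0.0245  0.0058 -0.9997] head -7.59 op 0.0199 F [-0.1 -1.  -2.7]
TCP in bin [ 0.19244788 -0.28799499]
backwall [[530.9, 6.9, 145.4], [534.6, 6.4, 147.4], [537.3, 10.6, 152.9]] lean deg 34.032353256774925
```

View pics/s27.png

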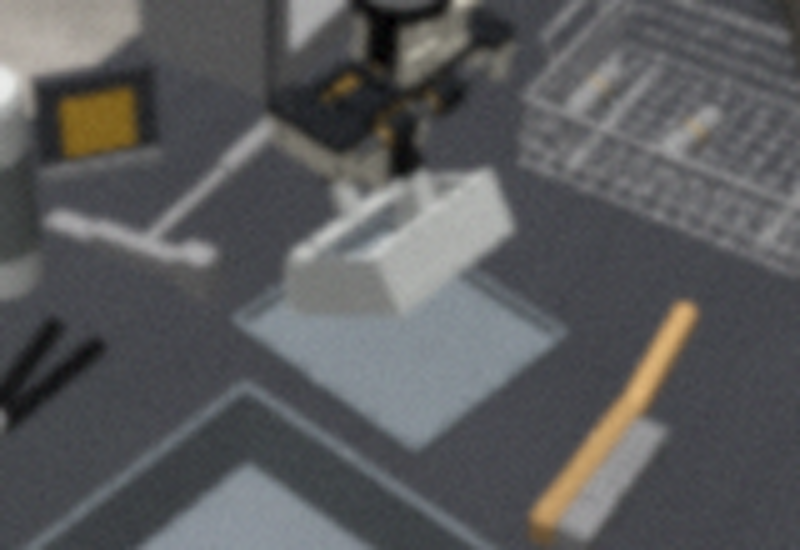

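View pics/w27.png

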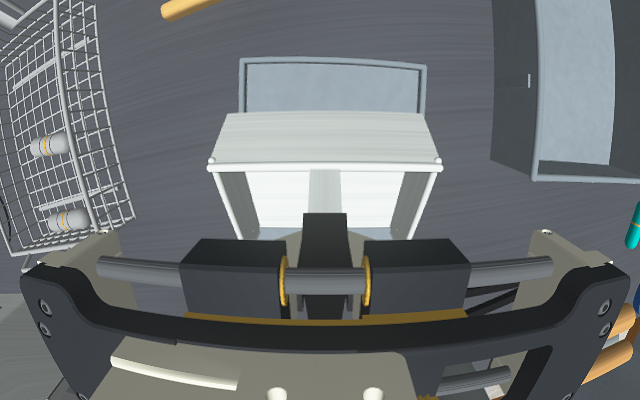

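{"name": "send_rows", "arguments": {
  "motion": [
    {"hand":-1,"slide":[8,8,0],"spin":0},
    {"hand":-1,"slide":[8,0,0],"spin":0},
    {"hand":-1,"slide":[0,0,0],"spin":0}
  ]
}}

```text
time: 22.1
tool_pos: [0.5777, 0.0144, 0.1292]
tool_rot: [0.307, 1.54, 0.175]
contact_force: [-0.6, 0.5, -3.5]
opening: 0.0199
```

{"name": "send_rows", "arguments": {
  "motion": [
    {"hand":-1,"slide":[3,0,0],"spin":0},
    {"hand":-1,"slide":[2,0,0],"spin":0}
  ],
  "grip_force": 8
}}

```text
time: 22.3
tool_pos: [0.5781, 0.0147, 0.1242]
tool_rot: [0.299, 1.539, 0.168]
contact_force: [-0.4, 0.5, -2.6]
opening: 0.0201
```

```bash
python3 - <<'E'
from st import *
st("w28")
E
```

```text
t 22.35 pos [578.1  14.7 124. ] tilt x [ 0.0313  0.0054 -0.9995] head -7.52 op 0.0199 F [-0.2  0.  -3.3]
TCP in bin [ 0.19520184 -0.27819395]
backwall [[535.5, 16.2, 125.6], [538.4, 15.9, 130.6], [541.5, 20.0, 134.4]] lean deg 34.96760160394463
```

{"name": "send_rows", "arguments": {
  "motion": [
    {"hand":-1,"slide":[5,0,0],"spin":0},
    {"hand":-1,"slide":[5,0,-9],"spin":0},
    {"hand":-1,"slide":[5,0,-10],"spin":0},
    {"hand":-1,"slide":[4,0,-9],"spin":0}
  ],
  "grip_force": 5
}}

```text
time: 22.75
tool_pos: [0.5533, 0.0188, 0.1064]
tool_rot: [0.266, 1.531, 0.135]
contact_force: [-0.3, -0.4, -0.9]
opening: 0.0202
```

```bash
python3 - <<'E'
from st import *
st("w29")
q=vision.read_camera("side");cv2.imwrite("pics/s29.png",cv2.resize(q["pixels"][150:260,260:420],None,fx=5,fy=5,interpolation=cv2.INTER_CUBIC))
E
```

```text
t 22.8 pos [551.3  19.1 105.5] tilt x [ 0.0361  0.0057 -0.9993] head -7.52 op 0.0201 F [-3.9  0.9 -0.3]
TCP in bin [ 0.16806793 -0.27708749]
backwall [[512.6, 19.9, 99.8], [515.3, 19.6, 106.1], [518.4, 23.9, 110.5]] lean deg 19.943018391221884
```

View pics/s29.png

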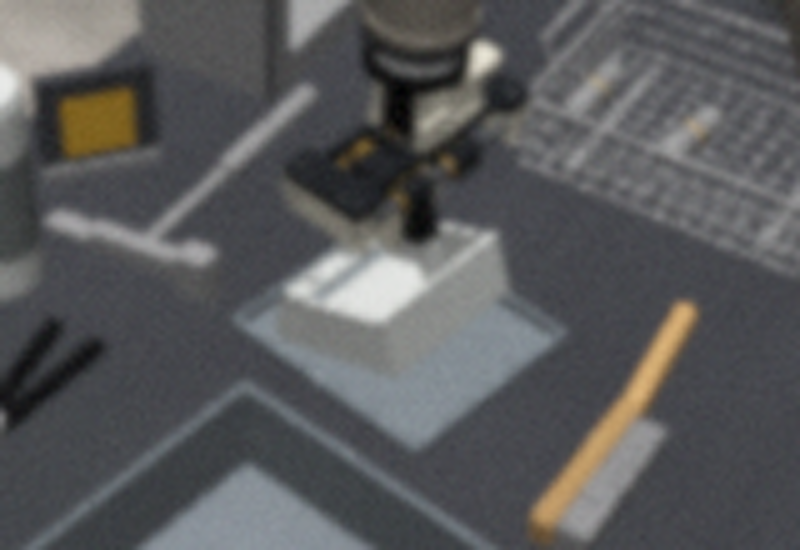

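{"name": "send_rows", "arguments": {
  "motion": [
    {"hand":-1,"slide":[6,0,-9],"spin":0},
    {"hand":-1,"slide":[6,0,-9],"spin":0},
    {"hand":-1,"slide":[7,0,-9],"spin":0},
    {"hand":-1,"slide":[7,0,-8],"spin":0}
  ]
}}

```text
time: 23.25
tool_pos: [0.5194, 0.0234, 0.079]
tool_rot: [0.256, 1.529, 0.124]
contact_force: [-1.3, 0.2, -1.0]
opening: 0.0201
```

```bash
python3 - <<'E'
from st import *
st("w30")
E
```

```text
t 23.3 pos [517.4  23.7  77.6] tilt x [ 0.0377  0.0055 -0.9993] head -7.54 op 0.0202 F [-1.7  0.4 -3.4]
TCP in bin [ 0.13386597 -0.27666139]
backwall [[488.5, 22.8, 33.7], [489.3, 22.9, 50.5], [491.0, 28.0, 61.9]] lean deg 2.1595655495777595
```

{"name": "send_rows", "arguments": {
  "motion": [
    {"hand":-1,"slide":[4,0,-3],"spin":0},
    {"hand":-1,"slide":[3,0,0],"spin":0},
    {"hand":-1,"slide":[1,0,0],"spin":0}
  ]
}}

```text
time: 23.6
tool_pos: [0.5168, 0.0239, 0.0709]
tool_rot: [0.248, 1.527, 0.116]
contact_force: [-3.5, 1.1, 6.5]
opening: 0.0204
```

```bash
python3 - <<'E'
from st import *
st("w31")
q=vision.read_camera("side");cv2.imwrite("pics/s31.png",cv2.resize(q["pixels"][150:260,260:420],None,fx=5,fy=5,interpolation=cv2.INTER_CUBIC))
E
```

```text
t 23.65 pos [516.8  23.9  70.9] tilt x [ 0.0432  0.005  -0.9991] head -7.57 op 0.0199 F [-1.5  0.7  4.3]
TCP in bin [ 0.13326858 -0.27655334]
backwall [[487.4, 23.0, 19.8], [488.1, 23.1, 37.6], [488.3, 28.5, 54.0]] lean deg -1.1979993630719723
```

View pics/s31.png

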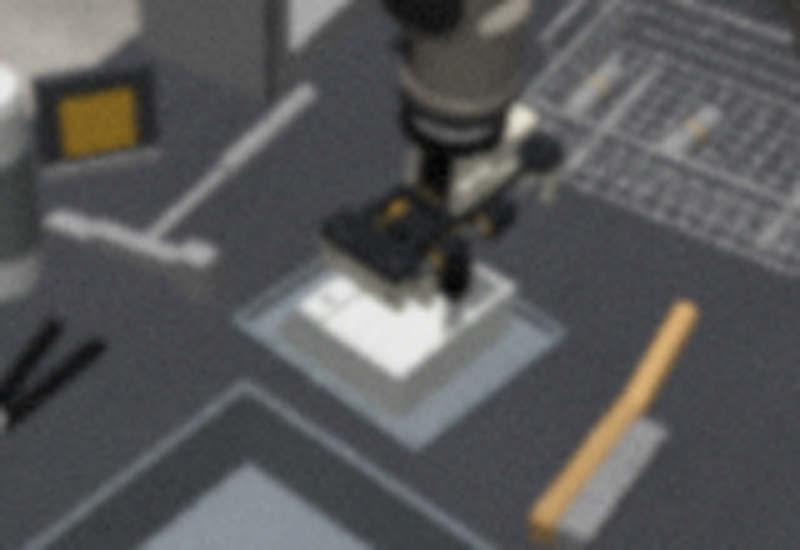

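{"name": "send_rows", "arguments": {
  "motion": [
    {"hand":-1,"slide":[0,0,0],"spin":0},
    {"hand":0,"slide":[0,0,0],"spin":0},
    {"hand":0,"slide":[0,0,0],"spin":0},
    {"hand":0,"slide":[0,0,0],"spin":0},
    {"hand":0,"slide":[0,0,0],"spin":0}
  ]
}}

```text
time: 24.2
tool_pos: [0.5181, 0.0235, 0.0707]
tool_rot: [0.238, 1.525, 0.106]
contact_force: [0.2, -0.4, 0.0]
opening: 0.0443
```

{"name": "send_rows", "arguments": {
  "motion": [
    {"hand":0,"slide":[-15,0,0],"spin":0},
    {"hand":0,"slide":[-30,0,0],"spin":0},
    {"hand":0,"slide":[-40,0,0],"spin":0},
    {"hand":0,"slide":[-40,0,0],"spin":0},
    {"hand":0,"slide":[-20,0,-40],"spin":0},
    {"hand":0,"slide":[0,0,-40],"spin":0},
    {"hand":0,"slide":[0,0,-20],"spin":0},
    {"hand":0,"slide":[0,0,0],"spin":0}
  ]
}}

```text
time: 25.0
tool_pos: [0.4101, 0.0361, 0.2167]
tool_rot: [0.233, 1.524, 0.1]
contact_force: [0.6, -0.3, 0.4]
opening: 0.0461
```

```bash
python3 - <<'E'
from st import *
s=observe();print(s["time"],s["tool_pos"],s["contact_force"],s["opening"])
q=vision.read_camera("top");cv2.imwrite("pics/t32.png",cv2.resize(q["pixels"][150:310,280:480],None,fx=4,fy=3.7,interpolation=cv2.INTER_CUBIC))
W=cloud(q)
for t in ["scoop","drip_tray","basket","hinge_a"]:
    for r in vision.cut_out(q,t)[:4]:
        P=W[r["mask"]];P=P[~np.isnan(P[:,0])];c,sz,a=cv2.minAreaRect(P[:,:2].astype(np.float32)*1000);print(t,round(r["conf"],2),r["uv"],np.round(c),np.round(sz),round(a,1),np.round(np.percentile(P[:,2],[5,50,95]),3))
p,Tc,T=wrist();cv2.imwrite("pics/w32.png",p["pixels"])
E
```

```text
25.0 [0.4101492  0.03607569 0.21666676] [ 0.59674326 -0.2950133   0.40356336] 0.04614281982496448
scoop 0.91 [329.8, 219.0] [527.  25.] [136. 186.] 82.6 [-0.001  0.009  0.117]
drip_tray 0.86 [332.7, 199.2] [564.  17.] [178. 172.] 81.6 [-0.003  0.005  0.017]
basket 0.93 [425.9, 225.2] [ 456. -321.] [291. 220.] 2.3 [-0.002  0.029  0.084]
basket 0.42 [328.8, 216.5] [530.  25.] [135. 180.] 84.8 [-0.001  0.009  0.117]
hinge_a 0.5 [419.7, 241.2] [ 471. -305.] [75. 25.] 82.8 [0.022 0.03  0.037]
hinge_a 0.48 [129.6, 259.4] [414. 731.] [78. 28.] 51.5 [0.014 0.024 0.032]
hinge_a 0.45 [419.5, 214.8] [ 569. -311.] [80. 27.] 89.6 [0.023 0.031 0.038]
```

View pics/t32.png

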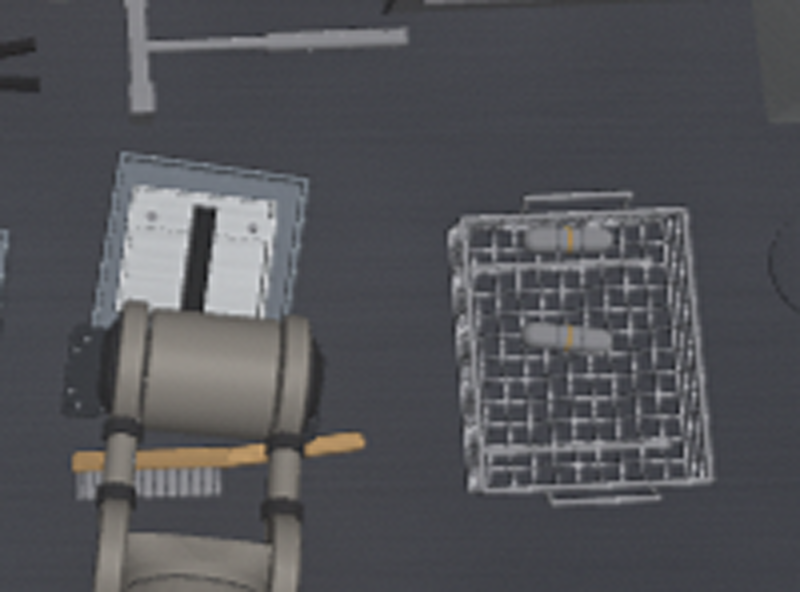

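View pics/w32.png

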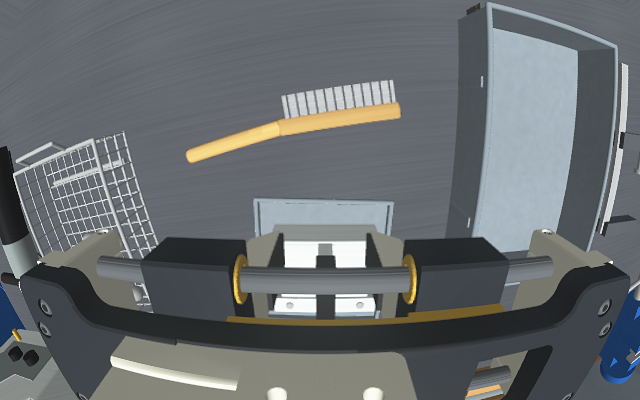

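```bash
python3 -c "
from cell import job
print(job.hand_in())"
```

```text
the job is handed in; nothing more can be done
None
```

The job is done and handed in at about 25 s of the 61 s allowed; no verdict came back. I gripped the scoop near the back of its bar, pushed it along the bin floor, and lifted both hinges out in one load. I tipped them into the basket by loosening the grip so the scoop swung mouth-down. Then I laid the scoop in the drip tray lip first and let go.

**Scooping:** After the first push, hinge_a was sitting right on the lip. I lowered the scoop again and pushed until the lip met the far wall, then lifted with both hinges inside.

**Last checks:**
- **Hinges:** Both lie in the basket, centres at about (0.47, -0.31) and (0.57, -0.31). The second is only about 15 mm inside the allowed length.
- **Basket:** It looks unmoved. The depth estimate was (0.460, -0.322) at the start and (0.456, -0.321) at the end.
- **Scoop:** It is empty and in the tray, about 5 mm from the tray's centre. I measured its lean just before release: about 1.2 degrees, within measurement noise of flat. I did not re-measure it after release.
- **Robot:** The gripper was clear and the contact force near zero.
- **Bystanders:** Those in view (brush, hammer, part of the grinder) look unmoved. I did not re-measure them.

**Disagreements:**
- **Scoop outline:** The final network mask of the scoop (136 x 186 mm) was stretched by the arm covering part of it, so I relied on the wrist-camera measurement instead.
- **Contact force:** When the scoop first touched the bin floor, and again when I lowered it, the force peaked at about 50 N, within the 120 N wrist limit.

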